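# Draw the serving board out from under the stacked tubs

## Robot

A 7-joint arm with a two-finger parallel gripper is mounted at the origin on a cart in front of the work surface, level with it; the furniture and walls round the work are solid. World frame = base frame: x ahead of the robot, y to its left, z up, the work surface at z = 0. Lengths are in m, angles in rad, forces in N, time in s.
With the tool pointing down it reaches from about 0.425 to 0.95 m from the base axis. Payload 4.7 kg.
Tool frame: the origin (TCP) lies midway between the tips of the shut fingers; the grasp point (between the pads) lies 19 mm behind it (bot.grip_point_offset is the distance from the TCP to the grasp point, in m); z points along the fingers, x is the direction in which the jaws open and shut, and the axes are right-handed (so a half turn about z gives the same grasp; the last joint's range is limited). The gripper opens to 87 mm and grips with 3 to 60 N. Pads are 19 mm wide; open, the fingers measure 117 mm over their backs; the gripper's body (75 mm by 190 mm) begins 51 mm behind the grasp point.
Start: joints at [1.073, 0.469, -0.049, 1.532, 0.024, 1.141, -0.082], TCP at [0.305, -0.602, 0.223] pointing down, gripper open.
Joint ranges: [-2.59, 2.59], [-0.33, 1.99], [-1.39, 1.29], [0.1, 2.45], [-1.04, 4.18], [0.21, 1.99], [-2.66, 2.66]. Speed limits (rad/s): [2.57, 2.57, 3.14, 3.14, 3.14, 3.14, 3.14].

## Interface

Orientations are given as a unit quaternion [x, y, z, w].
In Python, from station import bot gives the robot as it stands.
- The arm moves only by the shell command python3 -m jog 'ROWS' [FORCE]. ROWS is JSON, a list that holds one entry, the list of rows, each a list of 7 numbers: the shift along the tool's x, y, z in mm, then the turn, a rotation vector about the tool's x, y, z in degrees, then the gripper's target within -1 to 1 (fully open at 1, half-way at 0, shut at -1). A call has 1 to 8 rows; each row is the pose to reach, as a shift and turn from the pose commanded when the call began, along the tool's axes at that moment; what a row does not reach only later rows make up. A row lasts 1/12 s, in which the tool goes at most 41.7 mm and 7.16 degrees, less where a joint would pass 70% of its speed; a pose out of reach is approached as far as the arm can. A call with a gripper value outside its range is refused whole. The fingers move at their own pace and stop on an object; FORCE is the grip in N (left out, the last holds). Time passes only in rows, so rows that repeat a pose let the fingers close. It gives the time, the measured TCP pose, the force and the opening at its end, in the units of the state.
- bot.state(): the state, without advancing time (a new reading comes with each control period).
- bot.capture(name): name is "side" or "top"; returns a dict with "img" (480x640x3 uint8, blue, green, red), "fovy" (degrees; the focal length in pixels is half the picture's height over the tangent of half this angle, whatever the lens; pixels are square), "cx", "cy" (the principal point, pixels), "distortion" ([k1, k2, p1, p2, k3] as OpenCV has them; the pictures are not rectified), "rvec" (rotation vector, rad) and "tvec" (3), from world to camera coordinates, as OpenCV has them. Camera axes: x right, y down, z forward; pixel columns grow to the right and rows downward; lengths in m; the calibration is good to about 2 mm. A picture is of the moment at which its call begins. There is no depth.
- bot.sign_off(): hands the job in, once; it reports no verdict.
The state is a dict: "time_s": time; "qpos": joint angles; "qd": joint speeds; "joint_efforts": joint torques, N m; "tcp_pos": TCP position; "eef_rot": TCP orientation; "contact_force": force on the tool from outside, world axes, zero at the start; "moment": the same for the moment, N m; "gripper_width": finger opening in m.
Only numpy, scipy, OpenCV 4.12 (cv2) and the standard library are available. Lean on these libraries where they do the work, as an engineer would, in place of code of your own. Each camera call takes 0.05 s, during which the arm holds its last target.

## Task

Draw the wooden board out from under the stacked cream tub and dessert cup: press on its bare end with the gripper shut, with no more than 20 N, and slide it out lengthwise between the stop pins until clear, while tub and cup stay upright in the holder, untouched by the robot. Then pick the board up and put it back where it belongs, flat and square on the pile of boards, long side to long side, leaving everything else alone.

Things in the scene. Friction and masses are not known exactly. Their poses are not given: they have to be found in the camera images.
- holder: Fixed steel holder; origin on the table under the middle of the tub's seat. Its x axis runs along it; the board leaves along -x, roughly to the robot's right. Low seat rails, top z = 9.5 mm, x = -74 to 74 mm, |y| = 32.5 to 62.5 mm. Cheeks beside the bare board, 2 mm above it (z = 13 mm), x = -170 to -74 mm, |y| = 32.5 to 48.5 mm: its edges can be gripped only beyond x = -175 mm.
- tongue_end (a point): Front end, top face (z = 3 mm), of the holder's slick flat tongue, 52 mm wide, on which the board slides (friction about 0.18); it runs from holder x = -310 to 74 mm. x axis as the holder's. The tongue is thin sheet: the board must never bear on it with more than 30 N in all (tubs' weight, up to 6 N, included).
- pins (a point): Midway between the tops of two smooth upright stop pins in white sleeves, 10 mm thick, 32 mm high, at holder x = -60, y = 42 and -42 mm. The board passes between them; they hold the tub back (its axis then at about holder x = -7 mm). When the board is gone the tub drops 1.5 mm on to the seat rails.
- board_center (a point): Centre (half-way up) of the loose wooden board, 222 x 60 x 8 mm, 80 g; x axis lengthwise as the holder's. At first it lies on the tongue, top at z = 11 mm, front end at about holder x = -172 mm and rear end at 50 mm, bare for about 100 mm in front of the tub. Friction about 0.5 on the tub, 0.6 on gripper fingers. Clear of the tub when this point is past holder x = -180 mm.
- tub_center (a point): Centre (half-way up) of the white round cream tub with lid, 83 mm high, 145 mm across the lid at the top, 120 mm across the foot, 0.25 to 0.5 kg. It stands on the board at first. z axis up.
- cup_center (a point): Centre (half-way up) of the dessert cup, 72 mm across, 70 mm high, that stands loose on the tub's lid. z axis up.
- pile_top (a point): Middle of the top face of a pile of three boards like the loose one (222 x 60 mm, 24 mm high, 0.6 kg, loose on the table); x axis lengthwise, z up.
- ring_big: Bystander on the table, to be left alone: big ring cutter; origin under its middle.
- ring_small: Bystander on the table, to be left alone: small ring cutter; origin under its middle.
- timer: Bystander on the table, to be left alone: kitchen timer; origin under its middle.
- nozzle: Bystander on the table, to be left alone: piping nozzle; origin under its middle.
Things that resemble listed ones, but are neither listed nor needed, are in the scene too. What is shaped like the part that bears cup_center but red is not meant.

How it is judged:
By the outcome, as a careful person would: the job done as asked, in the order asked, and still so for the second after the job is handed in, with the robot touching nothing.
It also fails if it takes over 64 s, if anything falls off the work surface, if the arm or the gripper's body presses on something with over 40 N, if the wrist force passes 120 N, or if a joint passes its speed limit or range.

## Working session

There is one attempt and no reset: what is moved stays moved. The work goes in short steps, Python scripts to look and compute and a shell command to move; the robot and the scene stay as the last step left them, time stands still between calls to the robot, and variables do not carry over. Pictures are saved under pics/ and viewed, and the job is handed in when it is done.

```bash
ls; mkdir -p pics; python3 - <<'E'
from station import bot
import cv2, numpy as np
print(bot.state())
print(bot.grip_point_offset)
for n in ("side","top"):
    c=bot.capture(n)
    cv2.imwrite(f"pics/{n}0.png",c["img"])
    print(n,{k:v for k,v in c.items() if k!="img"})
    R=cv2.Rodrigues(np.array(c["rvec"],float))[0]; print(-R.T@np.array(c["tvec"]).ravel(), R)
E
```

```text
pics
{'time_s': 0.0, 'qpos': array([ 1.0730767 ,  0.46947111, -0.04856455,  1.53371777,  0.02408588,
        1.14098727, -0.08229245]), 'qd': array([-6.62905482e-04, -1.36947417e-04,  3.79543807e-05, -1.21075359e-03,
       -9.42711853e-04, -6.16506810e-04, -1.76199343e-03]), 'joint_efforts': array([-1.54665663e-04, -5.07975519e+01, -8.05964624e-02, -2.36159796e+01,
       -6.12184801e-02,  3.79493530e-02,  2.21730916e-04]), 'tcp_pos': array([ 0.30470727, -0.60162616,  0.22146924]), 'eef_rot': array([ 8.52008833e-01, -5.23526456e-01, -8.70334978e-04, -4.90965933e-04]), 'contact_force': array([ 0.22182046, -0.07149879, -0.14026857]), 'moment': array([ 0.04564733,  0.01099835, -0.04206332]), 'gripper_width': 0.08717247480837345}
0.0187
side {'fovy': 42.31472705136866, 'cx': 322.8368262794283, 'cy': 239.79201730548516, 'distortion': array([0.03414782, 0.        , 0.        , 0.        , 0.        ]), 'rvec': array([ 0.11188241, -2.6036637 ,  1.62473792]), 'tvec': array([0.48485229, 0.11817823, 1.59082245])}
[0.32893759 1.41741308 0.81394358] [[-0.99486181 -0.09898569 -0.02125605]
 [-0.02440778  0.43825831 -0.89851762]
 [ 0.09825603 -0.89338205 -0.43842247]]
top {'fovy': 53.455660171577954, 'cx': 315.93108361533706, 'cy': 241.81698132490843, 'distortion': array([-0.08369998,  0.        ,  0.        ,  0.        ,  0.        ]), 'rvec': array([ 2.15193889, -2.15545621,  0.13427223]), 'tvec': array([0.01190634, 0.50829064, 1.20652542])}
[0.35021677 0.00698801 1.2615483 ] [[-0.00140847 -0.99999286 -0.00350768]
 [-0.99182647  0.00184448 -0.12758074]
 [ 0.12758629  0.00329931 -0.99182199]]
```

View pics/top0.png

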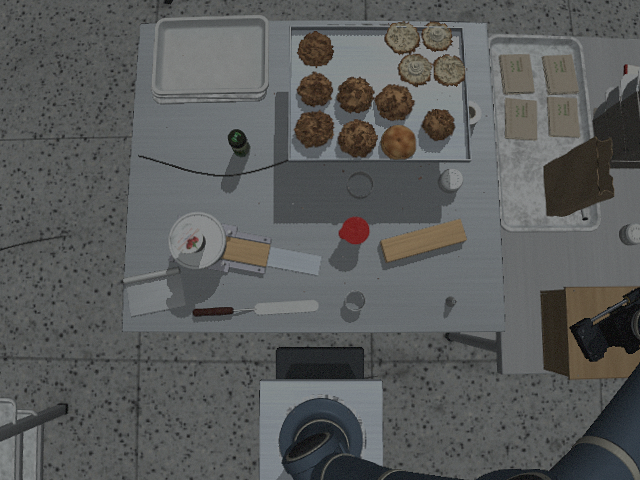

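View pics/side0.png

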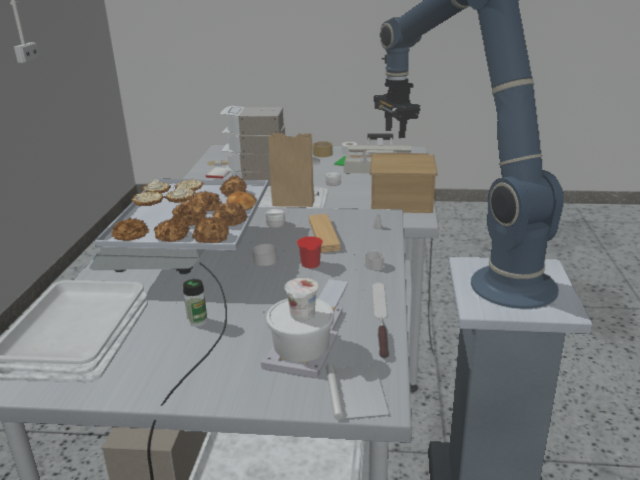

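Top view: tub and cup at about (198,240), bare board (246,251), tongue end (320,264), pile (423,241), red decoy cup (354,230), big ring (359,184), small ring (354,301), timer (451,180), nozzle (450,301). I'll enlarge the parts that matter.

```bash
cat > h.py <<'E'
from station import bot
import cv2, numpy as np
def cam(c):
    f=240/np.tan(np.radians(c["fovy"])/2)
    K=np.array([[f,0,c["cx"]],[0,f,c["cy"]],[0,0,1.]])
    return K,np.array(c["distortion"],float),np.array(c["rvec"],float),np.array(c["tvec"],float).ravel()
def ray(c,uv,z):
    K,d,r,t=cam(c); R=cv2.Rodrigues(r)[0]
    p=cv2.undistortPoints(np.array(uv,float).reshape(-1,1,2),K,d).reshape(-1,2)
    D=np.c_[p,np.ones(len(p))]@R; C=-R.T@t
    return C+D*((z-C[2])/D[:,2])[:,None]
def proj(c,P):
    K,d,r,t=cam(c); return cv2.projectPoints(np.array(P,float).reshape(-1,1,3),r,t,K,d)[0].reshape(-1,2)
def crop(c,x,y,w,h,s,name):
    cv2.imwrite("pics/"+name,cv2.resize(c["img"][y:y+h,x:x+w],None,fx=s,fy=s,interpolation=cv2.INTER_CUBIC))
E
python3 - <<'E'
from h import *
c=bot.capture("top"); 
import pickle; pickle.dump(c,open("top.pkl","wb"))
crop(c,160,200,170,100,4.7,"c1.png"); crop(c,330,160,150,110,5,"c2.png")
c=bot.capture("side"); pickle.dump(c,open("side.pkl","wb"))
crop(c,250,200,120,180,3.3,"c3.png")
E
```

```text
(no output)
```

View pics/c1.png

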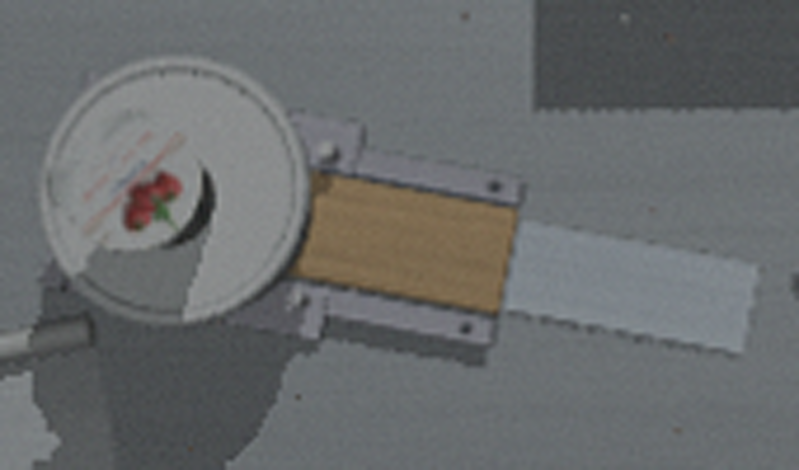

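View pics/c2.png

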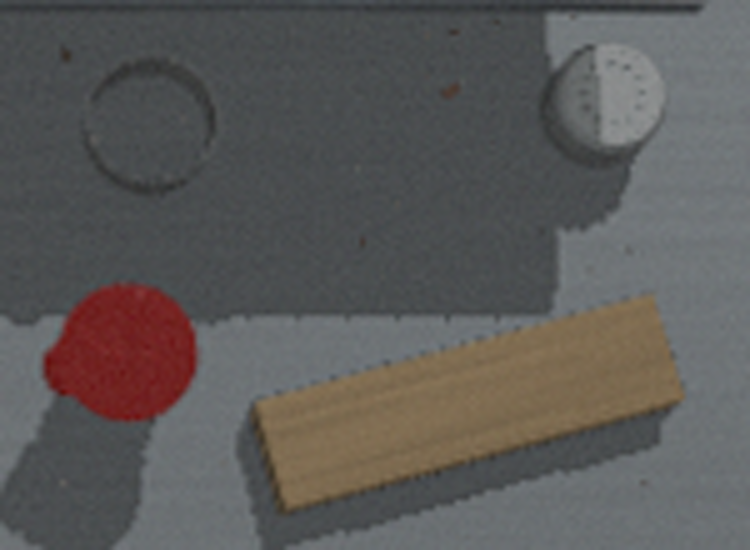

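View pics/c3.png

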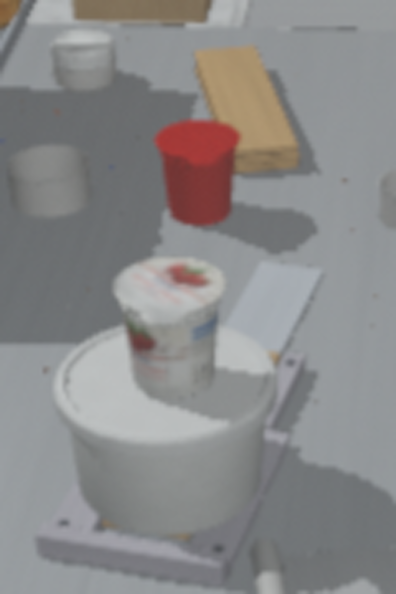

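Crop c1: tongue front corners at (757,266) and (743,354), bare board corners (519,207) and (498,312), pins at (327,152) and (300,297). Crop c2: pile top corners (655,295), (682,398), (287,511), (255,401), decoy cup right beside the pile's left end.

```bash
cat > m.py <<'E'
from h import *
import pickle
c=pickle.load(open("top.pkl","rb")); cs=pickle.load(open("side.pkl","rb"))
def px(l,s,ox,oy): return [((x+.5)/s-.5+ox,(y+.5)/s-.5+oy) for x,y in l]
T=ray(c,px([(757,266),(743,354)],4.7,160,200),.003)
B=ray(c,px([(519,207),(498,312)],4.7,160,200),.011)
Be=ray(c,px([(345,174),(519,207),(325,280),(498,312)],4.7,160,200),.011)
Pn=ray(c,px([(327,152),(300,297)],4.7,160,200),.032)
P=ray(c,px([(655,295),(682,398),(287,511),(255,401)],5,330,160),.024)
te=ray(c,px([(540,223),(757,266),(515,312),(743,354)],4.7,160,200),.003)
np.set_printoptions(precision=4,suppress=True)
a=lambda v:np.degrees(np.arctan2(v[1],v[0]))
print("tongue",T.mean(0),np.linalg.norm(T[0]-T[1]),"dirs",a(te[0]-te[1]),a(te[2]-te[3]),a(T[0]-T[1])+90)
print("board",B.mean(0),np.linalg.norm(B[0]-B[1]),a(Be[0]-Be[1]),a(Be[2]-Be[3]))
print("pins",Pn,Pn.mean(0),np.linalg.norm(Pn[0]-Pn[1]),a(Pn[0]-Pn[1])+90)
print("pins->tongue",a(Pn.mean(0)-T.mean(0)),np.linalg.norm((Pn.mean(0)-T.mean(0))[:2]))
print("pile",P,P.mean(0),np.linalg.norm(P-np.roll(P,1,0),axis=1),a(P[3]-P[0]),a(P[2]-P[1]),a(P[0]-P[1])+90)
E
python3 m.py
```

```text
tongue [0.4488 0.0027 0.003 ] 0.05027893044954676 dirs 78.6505254613431 79.49967819986264 80.85380342252981
board [0.4768 0.1382 0.011 ] 0.06028657985079152 79.13148227474714 79.52582925509917
pins [[0.5349 0.2381 0.032 ]
 [0.4539 0.2513 0.032 ]] [0.4944 0.2447 0.032 ] 0.08203190698240992 80.69036187375272
pins->tongue 79.33810036361066 0.24630834109144786
pile [[ 0.5708 -0.3728  0.024 ]
 [ 0.5156 -0.385   0.024 ]
 [ 0.4565 -0.1742  0.024 ]
 [ 0.5144 -0.1585  0.024 ]] [ 0.5144 -0.2726  0.024 ] [0.2216 0.0565 0.2189 0.06  ] 104.7365429436977 105.663806813923 102.43467787750656
```

```bash
python3 - <<'E'
from h import *
import pickle
c=pickle.load(open("side.pkl","rb"))
crop(c,260,270,100,110,5.4,"c4.png"); crop(c,300,205,80,60,8,"c5.png")
E
```

```text
(no output)
```

View pics/c4.png

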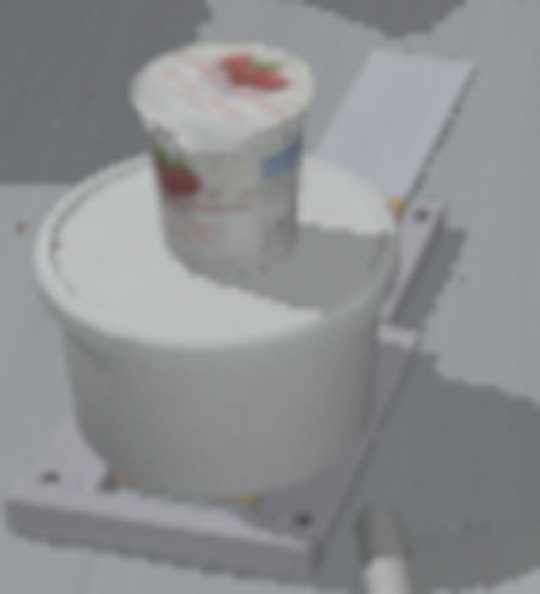

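View pics/c5.png

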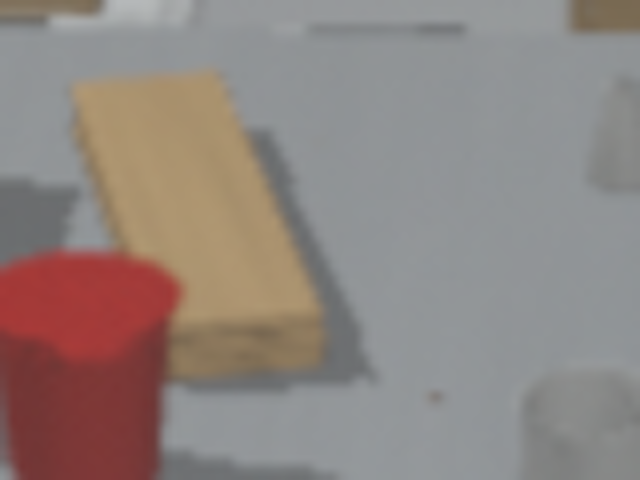

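```bash
cat > fit.py <<'E'
from m import *
from scipy.optimize import least_squares
def mk(p,L):
    L=np.array(L,float); cy,sy=np.cos(p[2]),np.sin(p[2])
    return np.c_[p[0]+cy*L[:,0]-sy*L[:,1],p[1]+sy*L[:,0]+cy*L[:,1],L[:,2]]
def fit(p0,obs):
    def f(p): return np.concatenate([(proj(cc,mk(p,L))-np.array(u)).ravel() for cc,L,u in obs])
    r=least_squares(f,p0,loss="soft_l1"); return r.x,f(r.x).reshape(-1,2)
if __name__=="__main__":
    th=(c,[(-.310,-.026,.003),(-.310,.026,.003),(-.06,-.042,.032),(-.06,.042,.032),(-.17,-.0485,.013),(-.17,.0485,.013)],
      px([(757,266),(743,354),(327,152),(300,297),(524,183),(490,345)],4.7,160,200))
    sh=(cs,[(-.310,-.026,.003),(-.310,.026,.003),(.074,-.0625,.0095),(.074,.0625,.0095)],px([(377,50),(474,65),(5,500),(320,540)],5.4,260,270))
    for o in ([th],[sh],[th,sh]):
        p,r=fit([.5,.3,1.38],o); print("holder",p,np.degrees(p[2])); print(r.T)
    tp=(c,[(-.111,-.03,.024),(-.111,.03,.024),(.111,.03,.024),(.111,-.03,.024)],px([(655,295),(682,398),(287,511),(255,401)],5,330,160))
    sp=(cs,[(-.111,-.03,.024),(-.111,.03,.024),(.111,.03,.024)],px([(72,86),(217,72),(322,315)],8,300,205))
    for o in ([tp],[sp],[tp,sp]):
        p,r=fit([.51,-.27,1.83],o); print("pile",p,np.degrees(p[2])); print(r.T)
E
python3 fit.py | tail -n +13
python3 - <<'E'
from h import *;import pickle
from m import px
c=pickle.load(open("top.pkl","rb"))
print("red cup top", ray(c,[(355,230)],.07), "tub lid", ray(c,px([(175,190)],4.7,160,200),.094))
for n,u in dict(rb=(359,184),rs=(354,301),tim=(451,180),noz=(450,301),knife_tip=(318,306),sh=(137,160),trayBR=(470,161),trayBL=(288,160)).items(): print(n,ray(c,[u],.03))
E
```

```text
holder [0.5051 0.3079 1.3804] 79.09077863371454
[[-0.7468  0.3776  1.179  -0.6658]
 [ 0.0967 -0.2211 -0.8857  1.3202]]
holder [0.5057 0.306  1.383 ] 79.23772815435703
[[ 0.7747  0.1284 -0.4266 -1.3666 -0.0523 -0.0782 -1.1943 -0.0838  1.1371
  -0.7344]
 [ 0.102   0.6518 -0.3392  0.2577 -0.6775  0.8618 -0.2963 -0.6451 -1.3983
   0.6876]]
pile [ 0.5144 -0.2728  1.8347] 105.12232355855436
[[-0.2605  1.0832 -0.2478 -0.2376]
 [-0.5565  0.4718  0.0251  0.0171]]
pile [ 0.5121 -0.2671  1.8311] 104.91190665951821
[[-0.2972  0.2592  0.031 ]
 [-0.1433  0.025   0.0792]]
pile [ 0.5137 -0.2723  1.832 ] 104.96373383205383
[[-0.3825  0.9014 -0.5087 -0.4366 -0.6039 -0.0941 -0.3276]
 [-0.1875  0.8617  0.1954  0.1689 -0.809  -0.6408 -0.7491]]
tongue [0.4488 0.0027 0.003 ] 0.05027893044954676 dirs 78.6505254613431 79.49967819986264 80.85380342252981
board [0.4768 0.1382 0.011 ] 0.06028657985079152 79.13148227474714 79.52582925509917
pins [[0.5349 0.2381 0.032 ]
 [0.4539 0.2513 0.032 ]] [0.4944 0.2447 0.032 ] 0.08203190698240992 80.69036187375272
pins->tongue 79.33810036361066 0.24630834109144786
pile [[ 0.5708 -0.3728  0.024 ]
 [ 0.5156 -0.385   0.024 ]
 [ 0.4565 -0.1742  0.024 ]
 [ 0.5144 -0.1585  0.024 ]] [ 0.5144 -0.2726  0.024 ] [0.2216 0.0565 0.2189 0.06  ] 104.7365429436977 105.663806813923 102.43467787750656
red cup top [[ 0.5334 -0.0879  0.07  ]] tub lid [[0.5054 0.307  0.094 ]]
rb [[ 0.663  -0.1033  0.03  ]]
rs [[ 0.3552 -0.0865  0.03  ]]
tim [[ 0.6743 -0.3497  0.03  ]]
noz [[ 0.3539 -0.3349  0.03  ]]
knife_tip [[0.3427 0.006  0.03  ]]
sh [[0.733  0.4954 0.03  ]]
trayBR [[ 0.7272 -0.4039  0.03  ]]
trayBL [[0.7292 0.0854 0.03  ]]
```

```bash
cat > go.py <<'E'
from h import *
import sys
from scipy.spatial.transform import Rotation as Ro
H=np.array([.5057,.306,np.radians(79.2)])
PL=np.array([.5137,-.272,np.radians(105.0)])
def w(fr,x,y,z):
    c,s=np.cos(fr[2]),np.sin(fr[2]); return np.array([fr[0]+c*x-s*y,fr[1]+s*x+c*y,z])
def inv(fr,P):
    d=np.array(P[:2])-fr[:2]; c,s=np.cos(fr[2]),np.sin(fr[2]); return np.array([c*d[0]+s*d[1],-s*d[0]+c*d[1],P[2]])
def rel(P,yaw_deg):  # yaw of tool x
    st=bot.state(); R0=Ro.from_quat(st["eef_rot"]); a=np.radians(yaw_deg)
    G=Ro.from_matrix(np.array([[np.cos(a),np.sin(a),0],[np.sin(a),-np.cos(a),0],[0,0,-1]]).astype(float))
    d=R0.inv().apply(np.array(P)-st["tcp_pos"])*1000; r=(R0.inv()*G).as_rotvec(degrees=True)
    print("d",d.round(1),"r",r.round(2))
def show():
    st=bot.state(); R0=Ro.from_quat(st["eef_rot"]); x=R0.apply([1,0,0]); z=R0.apply([0,0,1])
    print("t%.2f"%st["time_s"],"tcp",st["tcp_pos"].round(4),"yawx %.2f"%np.degrees(np.arctan2(x[1],x[0])),"z",z.round(4),"F",st["contact_force"].round(2),"w %.4f"%st["gripper_width"],"inH",inv(H,st["tcp_pos"]).round(4),"q",st["qpos"].round(2))
E
python3 - <<'E'
from go import *
np.set_printoptions(suppress=True)
show(); rel([.48,-.25,.24],-25); rel(w(H,-.155,0,.12),-10.8)
E
```

```text
t0.20 tcp [ 0.3048 -0.6018  0.2218] yawx -63.14 z [-0.0006  0.0011 -1.    ] F [ 0.33 -0.22  0.92] w 0.0872 inH [-0.9294  0.0272  0.2218] q [ 1.07  0.47 -0.05  1.53  0.02  1.14 -0.08]
d [-234.7 -315.3  -17.9] r [ -0.02   0.07 -38.14]
d [-596.3 -494.7  102.6] r [ -0.03   0.07 -52.34]
```

```bash
python3 -m jog '[[[-40,-50,-18,0,0,-6,-1],[-80,-105,-18,0,0,-12,-1],[-110,-145,-18,0,0,-18,-1],[-140,-185,-18,0,0,-24,-1],[-165,-220,-18,0,0,-29,-1],[-190,-255,-18,0,0,-33,-1],[-213,-285,-18,0,0,-36,-1],[-235,-315,-18,0,0,-38,-1]]]' 30; python3 - <<'E'
from go import *
np.set_printoptions(suppress=True)
show(); rel(w(H,-.155,0,.12),-10.8)
E
```

```text
time_s: 0.87
tcp_pos: [0.4526, -0.3032, 0.2405]
eef_rot: [0.976, -0.217, 0.0, 0.0]
contact_force: [0.1, 0.1, 0.1]
gripper_width: 0.0415
t0.87 tcp [ 0.4526 -0.3032  0.2405] yawx -25.02 z [ 0.0002 -0.0004 -1.    ] F [0.13 0.13 0.12] w 0.0415 inH [-0.6083 -0.062   0.2405] q [ 0.77  0.26 -0.31  1.81  0.09  1.09 -0.01]
d [-171.5 -424.3  120.3] r [  0.02  -0.02 -14.22]
```

```bash
python3 -m jog '[[[-30,-60,0,0,0,-3,-1],[-60,-110,0,0,0,-6,-1],[-80,-160,0,0,0,-8,-1],[-100,-210,0,0,0,-10,-1],[-100,-240,0,0,0,-12,-1],[-100,-270,0,0,0,-14,-1],[-100,-270,0,0,0,-14,-1],[-100,-270,0,0,0,-14,-1]]]'; python3 - <<'E'
from go import *
np.set_printoptions(suppress=True)
show(); rel(w(H,-.155,0,.12),-10.8)
E
```

```text
time_s: 1.53
tcp_pos: [0.4777, -0.009, 0.2413]
eef_rot: [0.996, -0.091, 0.001, -0.002]
contact_force: [-0.0, -0.2, -0.1]
gripper_width: 0.001
t1.53 tcp [ 0.4777 -0.009   0.2413] yawx -10.40 z [ 0.003   0.0043 -1.    ] F [-0.02 -0.19 -0.08] w 0.0010 inH [-0.3147 -0.0315  0.2413] q [ 0.43  0.17 -0.56  1.94  0.1   1.06 -0.35]
d [ -30.6 -159.3  122. ] r [-0.28 -0.12  0.4 ]
```

```bash
python3 -m jog '[[[-8,-40,10,0,0,0,-1],[-16,-80,30,-0.3,-0.1,0.4,-1],[-24,-115,60,-0.3,-0.1,0.4,-1],[-30,-145,90,-0.3,-0.1,0.4,-1],[-31,-155,115,-0.3,-0.1,0.4,-1],[-31,-159,122,-0.3,-0.1,0.4,-1],[-31,-159,122,-0.3,-0.1,0.4,-1],[-31,-159,122,-0.3,-0.1,0.4,-1]]]'; python3 - <<'E'
from go import *
np.set_printoptions(suppress=True)
show(); rel(w(H,-.155,0,.02),-10.8)
for n in ("top","side"):
    c=bot.capture(n); crop(c,*((150,150,200,170,4) if n=="top" else (240,170,150,200,3)),f"a_{n}.png")
E
```

```text
time_s: 2.2
tcp_pos: [0.4772, 0.143, 0.1187]
eef_rot: [0.995, -0.101, -0.001, 0.003]
contact_force: [0.2, 0.3, -0.2]
gripper_width: 0.0007
t2.20 tcp [0.4772 0.143  0.1187] yawx -11.58 z [-0.0028 -0.0055 -1.    ] F [ 0.16  0.3  -0.22] w 0.0007 inH [-0.1655 -0.0026  0.1187] q [ 0.11  0.37 -0.6   2.02  0.29  0.83 -0.85]
d [ -2.6 -11.   98.6] r [ 0.34  0.1  -0.78]
```

View pics/a_top.png

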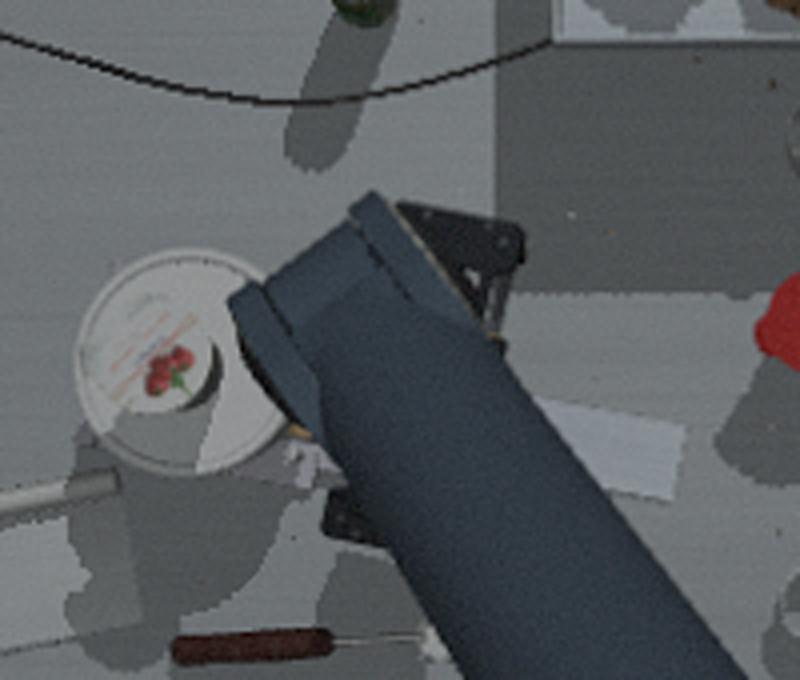

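View pics/a_side.png

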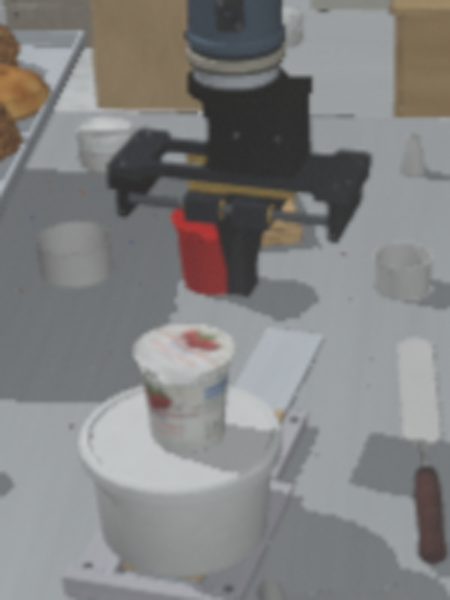

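```bash
python3 -m jog '[[[0,0,20,0,0,0,-1],[0,0,40,0,0,0,-1],[0,0,60,0,0,0,-1],[0,0,60,0,0,0,-1],[0,0,60,0,0,0,-1]]]'; python3 - <<'E'
from go import *
np.set_printoptions(suppress=True)
show(); rel(w(H,-.158,0,.02),-10.8)
for n in ("side",):
    c=bot.capture(n); crop(c,*((150,150,200,170,4) if n=="top" else (240,170,150,200,3)),f"b_{n}.png")
E
```

```text
time_s: 2.72
tcp_pos: [0.4772, 0.1425, 0.0591]
eef_rot: [0.995, -0.102, -0.001, 0.003]
contact_force: [0.3, 0.7, 0.2]
gripper_width: 0.0004
t2.72 tcp [0.4772 0.1425 0.0591] yawx -11.65 z [-0.0021 -0.0053 -1.    ] F [0.33 0.69 0.17] w 0.0004 inH [-0.166  -0.0026  0.0591] q [ 0.06  0.46 -0.55  2.07  0.37  0.71 -0.93]
d [-2.7 -8.2 39.1] r [ 0.32  0.06 -0.85]
```

View pics/b_side.png

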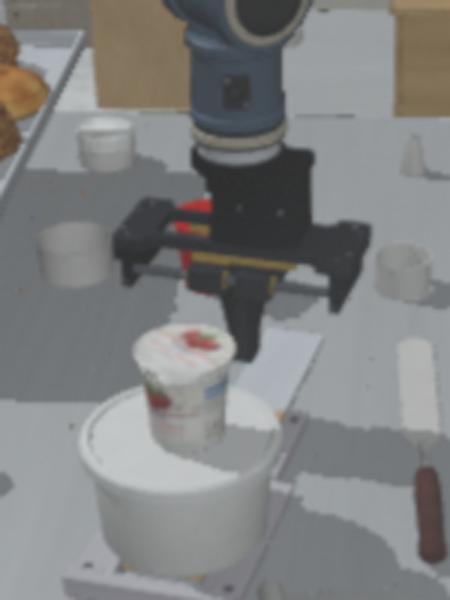

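Fingers are above the bare board, and the wrist is well clear of tub and cup. I'll descend.

```bash
python3 -m jog '[[[-2.7,-8,12,0.3,0,-0.9,-1],[-2.7,-8,24,0.3,0,-0.9,-1],[-2.7,-8,36,0.3,0,-0.9,-1],[-2.7,-8,39,0.3,0,-0.9,-1],[-2.7,-8,39,0.3,0,-0.9,-1]]]'; python3 - <<'E'
from go import *
np.set_printoptions(suppress=True)
show(); rel(w(H,-.158,0,.011),-10.8)
E
```

```text
time_s: 3.18
tcp_pos: [0.4749, 0.1511, 0.0185]
eef_rot: [0.996, -0.093, -0.002, 0.001]
contact_force: [0.9, -0.0, 0.2]
gripper_width: 0.0008
t3.18 tcp [0.4749 0.1511 0.0185] yawx -10.67 z [-0.0035 -0.0007 -1.    ] F [ 0.93 -0.03  0.2 ] w 0.0008 inH [-0.158   0.0012  0.0185] q [ 0.01  0.53 -0.51  2.09  0.43  0.63 -0.98]
d [1.3 0.  7.5] r [0.08 0.19 0.13]
```

Touch down slowly.

```bash
python3 -m jog '[[[1.2,0,2,0,0.2,0,-1],[1.2,0,4,0,0.2,0,-1],[1.2,0,5.5,0,0.2,0,-1],[1.2,0,5.5,0,0.2,0,-1]]]'; python3 -m jog '[[[0,0,1,0,0,0,-1],[0,0,1.5,0,0,0,-1],[0,0,1.5,0,0,0,-1]]]'; python3 - <<'E'
from go import *
np.set_printoptions(suppress=True)
show(); rel(w(H,-.158,0,.011),-10.8)
E
```

```text
time_s: 3.52
tcp_pos: [0.4766, 0.1514, 0.0138]
eef_rot: [0.996, -0.093, 0.001, 0.0]
contact_force: [0.3, -0.8, -0.4]
gripper_width: 0.0009
time_s: 3.77
tcp_pos: [0.4766, 0.1515, 0.0123]
eef_rot: [0.996, -0.093, 0.001, 0.0]
contact_force: [-0.8, 0.0, -0.3]
gripper_width: 0.0006
t3.77 tcp [0.4766 0.1515 0.0123] yawx -10.64 z [ 0.0018 -0.0004 -1.    ] F [-0.79  0.01 -0.26] w 0.0006 inH [-0.1572 -0.0004  0.0123] q [ 0.    0.54 -0.5   2.1   0.44  0.61 -0.99]
d [-0.4  0.8  1.3] r [ 0.   -0.1   0.16]
```

```bash
python3 -m jog '[[[0,0,0.7,0,0,0,-1],[0,0,1.3,0,0,0,-1],[0,0,1.3,0,0,0,-1]]]'; python3 -m jog '[[[0,0,0.7,0,0,0,-1],[0,0,0.7,0,0,0,-1]]]';python3 -m jog '[[[0,0,0.7,0,0,0,-1],[0,0,0.7,0,0,0,-1]]]'
```

```text
time_s: 4.02
tcp_pos: [0.4767, 0.1515, 0.0114]
eef_rot: [0.996, -0.093, 0.001, 0.0]
contact_force: [-0.9, -0.6, 4.2]
gripper_width: 0.0004
time_s: 4.18
tcp_pos: [0.4767, 0.1516, 0.0114]
eef_rot: [0.996, -0.093, 0.001, 0.001]
contact_force: [-3.5, -1.2, 11.8]
gripper_width: 0.0005
time_s: 4.35
tcp_pos: [0.4768, 0.1516, 0.0113]
eef_rot: [0.996, -0.093, 0.001, 0.001]
contact_force: [-4.5, -2.5, 17.8]
gripper_width: 0.0008
```

```bash
python3 -m jog '[[[0,0,-0.4,0,0,0,-1],[0,0.7,-0.4,0,0,0,-1],[0,1.5,-0.4,0,0,0,-1],[0,2.5,-0.4,0,0,0,-1],[0,3.5,-0.4,0,0,0,-1],[0,5,-0.4,0,0,0,-1],[0,6.5,-0.4,0,0,0,-1],[0,8,-0.4,0,0,0,-1]]]'; python3 - <<'E'
from go import *
np.set_printoptions(suppress=True)
show()
c=bot.capture("side"); crop(c,260,270,100,110,5.4,"d.png")
E
```

```text
time_s: 5.02
tcp_pos: [0.4771, 0.1464, 0.0114]
eef_rot: [0.996, -0.092, 0.003, -0.002]
contact_force: [0.9, 3.6, 5.6]
gripper_width: 0.0004
t5.02 tcp [0.4771 0.1464 0.0114] yawx -10.57 z [ 0.0066  0.0039 -1.    ] F [0.88 3.58 5.6 ] w 0.0004 inH [-0.1622 -0.0019  0.0114] q [ 0.01  0.54 -0.5   2.1   0.45  0.6  -0.98]
```

View pics/d.png

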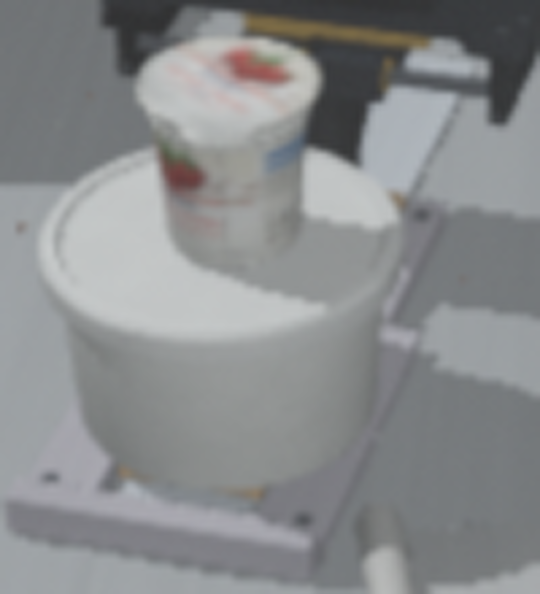

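Tub and cup upright, shifted slightly towards the pins, and the press has eased to 5.6 N. I'll press a bit more and go on.

```bash
python3 -m jog '[[[0,0,0.5,0,0,0,-1],[0,0,0.8,0,0,0,-1],[0,0,0.8,0,0,0,-1]]]'; python3 -m jog '[[[-0.5,1,0,0,0,0,-1],[-0.5,2,0,0,0,0,-1],[-0.5,4,0,0,0,0,-1],[-0.5,6,0,0,0,0,-1]]]'; python3 - <<'E'
from go import *
np.set_printoptions(suppress=True)
show()
E
```

```text
time_s: 5.32
tcp_pos: [0.477, 0.146, 0.0113]
eef_rot: [0.996, -0.092, 0.003, -0.002]
contact_force: [-2.5, 1.0, 14.8]
gripper_width: 0.0002
time_s: 5.65
tcp_pos: [0.4766, 0.1418, 0.0114]
eef_rot: [0.996, -0.092, 0.004, -0.003]
contact_force: [1.1, 4.4, 10.7]
gripper_width: 0.0004
t5.65 tcp [0.4766 0.1418 0.0114] yawx -10.53 z [ 0.0091  0.0056 -0.9999] F [ 1.11  4.35 10.73] w 0.0004 inH [-0.1668 -0.0022  0.0114] q [ 0.02  0.53 -0.5   2.11  0.45  0.59 -0.97]
```

```bash
python3 -m jog '[[[-0.2,1.5,0.2,0,0,0,-1],[-0.4,3,0.4,0,0,0,-1],[-0.6,5,0.4,0,0,0,-1],[-0.8,7,0.4,0,0,0,-1],[-1,9,0.4,0,0,0,-1],[-1,11,0.4,0,0,0,-1],[-1,13,0.4,0,0,0,-1],[-1,14,0.4,0,0,0,-1]]]'; python3 - <<'E'
from go import *
np.set_printoptions(suppress=True)
show()
c=bot.capture("side"); crop(c,260,270,100,110,5.4,"e.png")
c=bot.capture("top"); crop(c,150,180,190,120,4.2,"e2.png")
E
```

```text
time_s: 6.32
tcp_pos: [0.4739, 0.1291, 0.0114]
eef_rot: [0.996, -0.092, 0.005, -0.004]
contact_force: [1.4, 6.2, 11.0]
gripper_width: 0.0001
t6.32 tcp [0.4739 0.1291 0.0114] yawx -10.52 z [ 0.0111  0.0072 -0.9999] F [ 1.44  6.22 11.  ] w 0.0001 inH [-0.1798 -0.002   0.0114] q [ 0.05  0.53 -0.5   2.12  0.45  0.58 -0.95]
```

View pics/e.png

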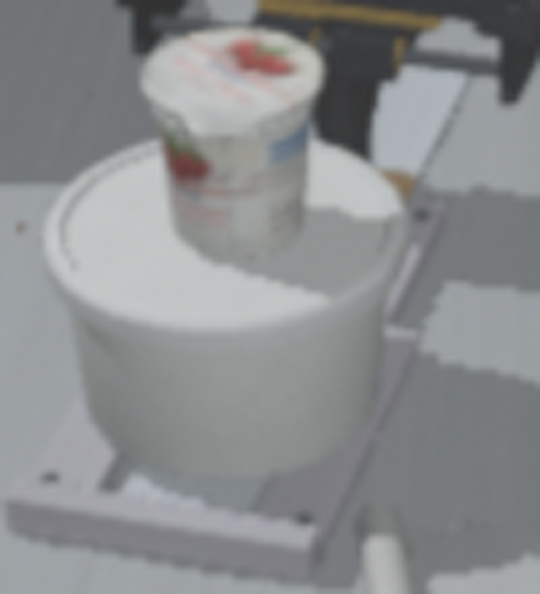

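View pics/e2.png

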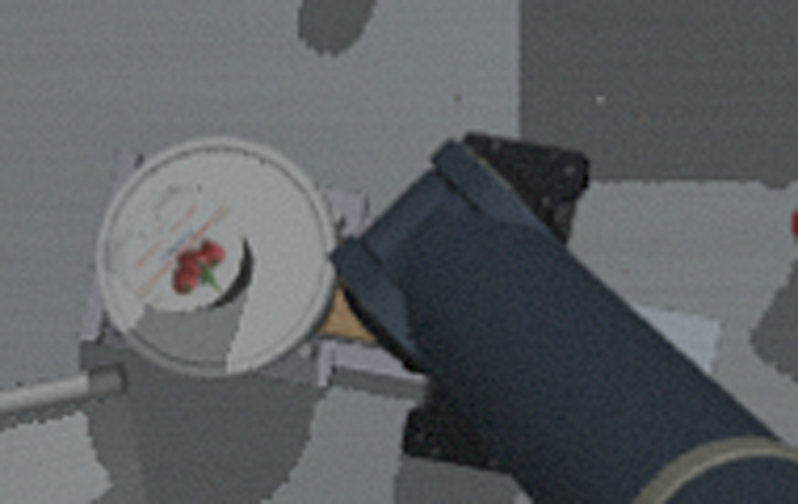

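Tub is at the pins and upright. The friction ratio is near slip, so I'll raise the press to about 16 N.

```bash
python3 -m jog '[[[0,0.3,0.3,0,0,0,-1],[0,1,0.5,0,0,0,-1],[0,2.5,0.5,0,0,0,-1],[0,4,0.5,0,0,0,-1],[-0.1,6,0.55,0,0,0,-1],[-0.2,8,0.55,0,0,0,-1],[-0.3,10,0.6,0,0,0,-1],[-0.4,12,0.6,0,0,0,-1]]]'; python3 - <<'E'
from go import *
np.set_printoptions(suppress=True)
show()
E
```

```text
time_s: 7.08
tcp_pos: [0.4723, 0.1183, 0.0114]
eef_rot: [0.996, -0.091, 0.006, -0.005]
contact_force: [1.1, 8.0, 14.1]
gripper_width: 0.0006
t7.08 tcp [0.4723 0.1183 0.0114] yawx -10.48 z [ 0.0134  0.0085 -0.9999] F [ 1.09  7.97 14.08] w 0.0006 inH [-0.1906 -0.0024  0.0114] q [ 0.07  0.52 -0.5   2.13  0.45  0.57 -0.94]
```

```bash
python3 -m jog '[[[0,0.3,0.2,0,0,0,-1],[0,0.3,0.4,0,0,0,-1],[0,1.5,0.4,0,0,0,-1],[0,3,0.4,0,0,0,-1],[-0.1,5,0.45,0,0,0,-1],[-0.2,7,0.45,0,0,0,-1]]]'; python3 - <<'E'
from go import *
np.set_printoptions(suppress=True)
show()
c=bot.capture("side"); crop(c,280,190,100,150,4,"f.png")
E
```

```text
time_s: 7.58
tcp_pos: [0.4714, 0.1124, 0.0114]
eef_rot: [0.996, -0.091, 0.007, -0.005]
contact_force: [1.5, 8.3, 16.6]
gripper_width: 0.0004
t7.58 tcp [0.4714 0.1124 0.0114] yawx -10.45 z [ 0.0148  0.0096 -0.9998] F [ 1.45  8.29 16.57] w 0.0004 inH [-0.1966 -0.0026  0.0114] q [ 0.08  0.52 -0.5   2.14  0.45  0.57 -0.92]
```

View pics/f.png

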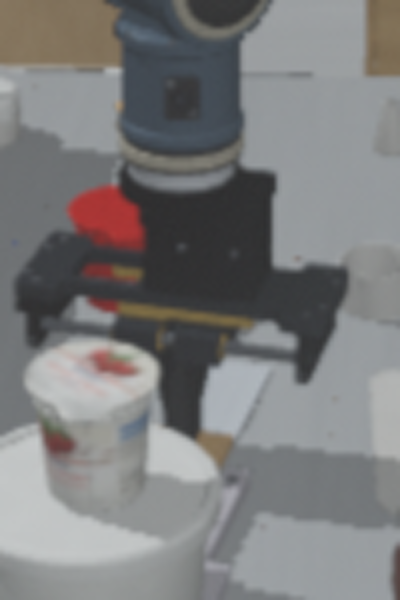

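```bash
python3 -m jog '[[[-0.1,1,0.05,0,0,0,-1],[-0.2,3,0.05,0,0,0,-1],[-0.4,5,0.1,0,0,0,-1],[-0.5,7,0.1,0,0,0,-1],[-0.6,9,0.1,0,0,0,-1],[-0.8,11,0.15,0,0,0,-1],[-0.9,13,0.15,0,0,0,-1],[-1,15,0.15,0,0,0,-1]]]'; python3 - <<'E'
from go import *
np.set_printoptions(suppress=True)
show()
E
```

```text
time_s: 8.3
tcp_pos: [0.4684, 0.0977, 0.0114]
eef_rot: [0.996, -0.091, 0.008, -0.005]
contact_force: [1.0, 8.2, 17.4]
gripper_width: 0.0003
t8.30 tcp [0.4684 0.0977 0.0114] yawx -10.46 z [ 0.016   0.0095 -0.9998] F [ 0.97  8.25 17.4 ] w 0.0003 inH [-0.2116 -0.0024  0.0114] q [ 0.11  0.51 -0.5   2.16  0.45  0.56 -0.9 ]
```

```bash
python3 -m jog '[[[-0.1,2,-0.05,0,0,0,-1],[-0.2,4,-0.05,0,0,0,-1],[-0.4,6,-0.05,0,0,0,-1],[-0.5,8,0,0,0,0,-1],[-0.6,10,0,0,0,0,-1],[-0.8,12,0,0,0,0,-1],[-0.9,14,0,0,0,0,-1],[-1,16,0,0,0,0,-1]]]'; python3 - <<'E'
from go import *
np.set_printoptions(suppress=True)
show()
E
```

```text
time_s: 8.97
tcp_pos: [0.4645, 0.0813, 0.0113]
eef_rot: [0.996, -0.091, 0.007, -0.005]
contact_force: [2.0, 8.0, 20.1]
gripper_width: 0.0001
t8.97 tcp [0.4645 0.0813 0.0113] yawx -10.48 z [ 0.0157  0.008  -0.9998] F [ 2.02  7.99 20.07] w 0.0001 inH [-0.2284 -0.0016  0.0113] q [ 0.15  0.5  -0.5   2.17  0.45  0.55 -0.87]
```

```bash
python3 -m jog '[[[0,0.3,-0.5,0,0,0,-1],[0,1,-0.6,0,0,0,-1],[0,2,-0.7,0,0,0,-1],[-0.2,4,-0.7,0,0,0,-1],[-0.3,6,-0.7,0,0,0,-1]]]'; python3 - <<'E'
from go import *
np.set_printoptions(suppress=True)
show()
c=bot.capture("top"); crop(c,150,180,190,120,4.2,"g2.png")
E
```

```text
time_s: 9.38
tcp_pos: [0.4621, 0.0744, 0.0113]
eef_rot: [0.996, -0.092, 0.006, -0.004]
contact_force: [3.0, 5.3, 16.2]
gripper_width: 0.0002
t9.38 tcp [0.4621 0.0744 0.0113] yawx -10.51 z [ 0.0135  0.0064 -0.9999] F [ 2.98  5.33 16.18] w 0.0002 inH [-0.2356 -0.0006  0.0113] q [ 0.16  0.5  -0.5   2.18  0.45  0.55 -0.86]
```

View pics/g2.png

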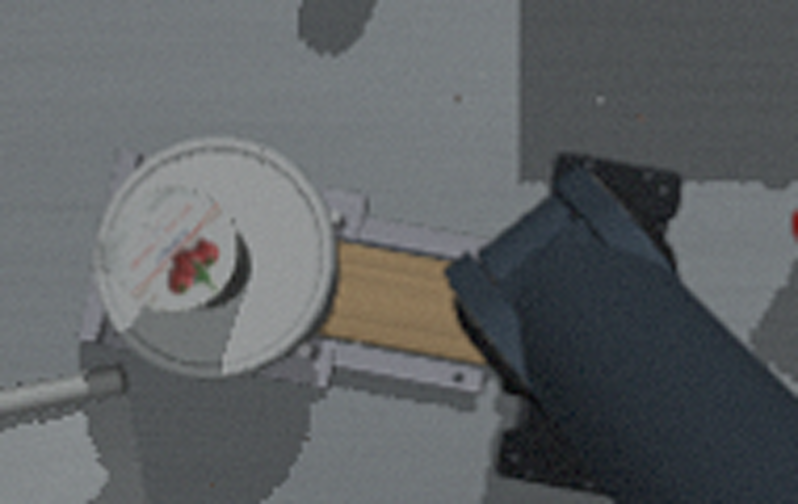

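```bash
python3 -m jog '[[[0,1.5,-0.2,0,0,0,-1],[0,3,-0.3,0,0,0,-1],[0,5,-0.35,0,0,0,-1],[0,7,-0.4,0,0,0,-1],[0,9,-0.45,0,0,0,-1],[0,11,-0.5,0,0,0,-1],[0,13,-0.55,0,0,0,-1],[0,15,-0.6,0,0,0,-1]]]'; python3 - <<'E'
from go import *
np.set_printoptions(suppress=True)
show()
E
```

```text
time_s: 10.1
tcp_pos: [0.4584, 0.0587, 0.0114]
eef_rot: [0.996, -0.092, 0.005, -0.003]
contact_force: [1.3, 4.5, 12.6]
gripper_width: 0.0003
t10.10 tcp [0.4584 0.0587 0.0114] yawx -10.53 z [ 0.0113  0.0049 -0.9999] F [ 1.26  4.48 12.62] w 0.0003 inH [-0.2518  0.0001  0.0114] q [ 0.19  0.49 -0.5   2.19  0.45  0.55 -0.83]
```

```bash
python3 -m jog '[[[0,2,0,0,0,0,-1],[0,4,-0.05,0,0,0,-1],[0,6,-0.1,0,0,0,-1],[0,8,-0.1,0,0,0,-1],[0,10,-0.15,0,0,0,-1],[0,12,-0.2,0,0,0,-1],[0,14,-0.2,0,0,0,-1],[0,16,-0.25,0,0,0,-1]]]'; python3 - <<'E'
from go import *
np.set_printoptions(suppress=True)
show()
c=bot.capture("top"); crop(c,150,180,190,120,4.2,"i2.png")
c=bot.capture("side"); crop(c,250,170,130,200,3,"i.png")
E
```

```text
time_s: 10.77
tcp_pos: [0.455, 0.0425, 0.0113]
eef_rot: [0.996, -0.092, 0.005, -0.003]
contact_force: [0.8, 4.3, 12.2]
gripper_width: 0.0003
t10.77 tcp [0.455  0.0425 0.0113] yawx -10.53 z [ 0.0104  0.0041 -0.9999] F [ 0.76  4.31 12.16] w 0.0003 inH [-0.2683  0.0004  0.0113] q [ 0.23  0.49 -0.5   2.2   0.45  0.54 -0.8 ]
```

View pics/i2.png

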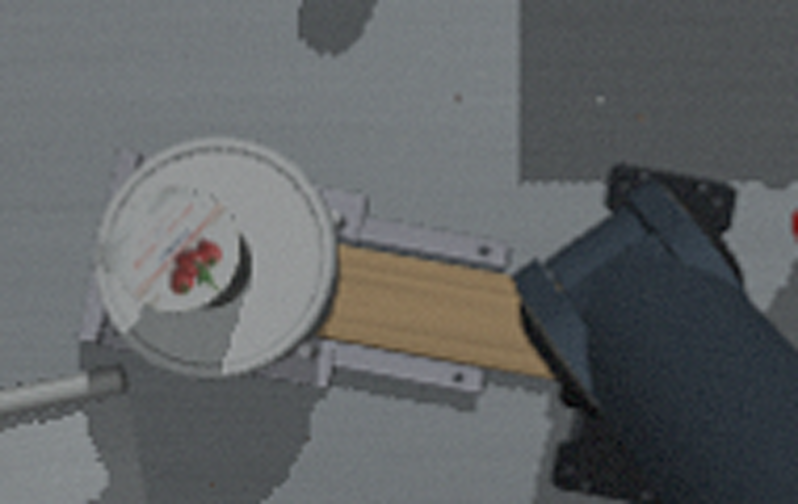

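View pics/i.png

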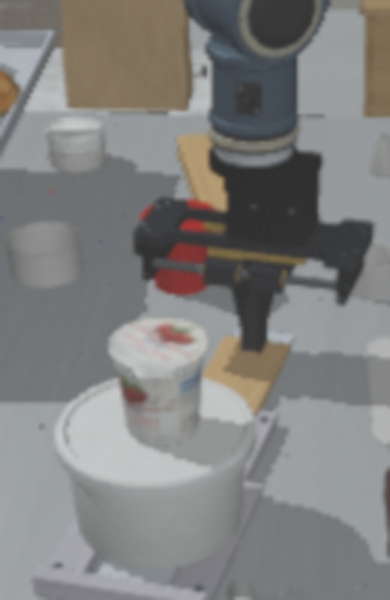

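```bash
python3 - <<'E'
from go import *
from m import px
c=bot.capture("side"); crop(c,315,265,50,50,12,"j.png")
for p in ray(c,px([(292,345),(240,336)],3,250,170),.011): print(inv(H,p))
E
```

```text
tongue [0.4488 0.0027 0.003 ] 0.05027893044954676 dirs 78.6505254613431 79.49967819986264 80.85380342252981
board [0.4768 0.1382 0.011 ] 0.06028657985079152 79.13148227474714 79.52582925509917
pins [[0.5349 0.2381 0.032 ]
 [0.4539 0.2513 0.032 ]] [0.4944 0.2447 0.032 ] 0.08203190698240992 80.69036187375272
pins->tongue 79.33810036361066 0.24630834109144786
pile [[ 0.5708 -0.3728  0.024 ]
 [ 0.5156 -0.385   0.024 ]
 [ 0.4565 -0.1742  0.024 ]
 [ 0.5144 -0.1585  0.024 ]] [ 0.5144 -0.2726  0.024 ] [0.2216 0.0565 0.2189 0.06  ] 104.7365429436977 105.663806813923 102.43467787750656
[-0.278   0.0333  0.011 ]
[-0.2817 -0.014   0.011 ]
```

View pics/j.png

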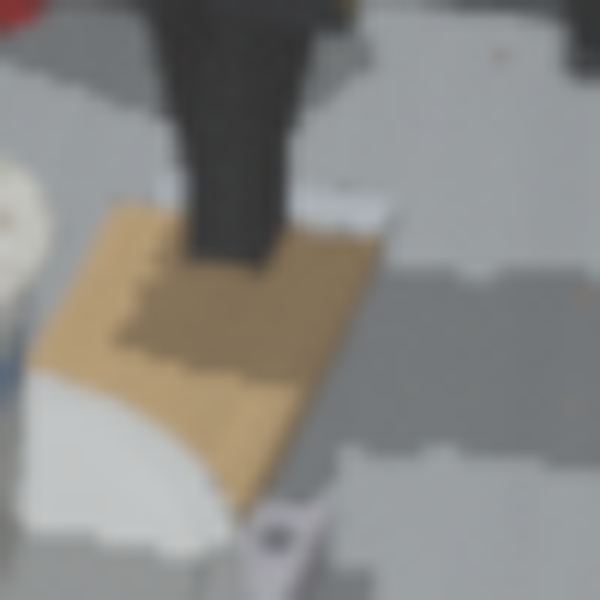

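Board front end at about holder x = -280 (crop j, corners (385,238) and (115,208)); 20 mm to go.

```bash
python3 -m jog '[[[0,2,0,0,0,0,-1],[0,4.5,-0.05,0,0,0,-1],[0,7,-0.1,0,0,0,-1],[0,9.5,-0.1,0,0,0,-1],[0,12,-0.15,0,0,0,-1],[0,15,-0.2,0,0,0,-1],[0,17.5,-0.2,0,0,0,-1],[0,19,-0.25,0,0,0,-1]]]'; python3 - <<'E'
from go import *
np.set_printoptions(suppress=True)
show()
c=bot.capture("side"); crop(c,315,255,50,50,12,"k.png")
E
```

```text
time_s: 11.58
tcp_pos: [0.4511, 0.023, 0.0114]
eef_rot: [0.996, -0.092, 0.005, -0.002]
contact_force: [0.9, 4.2, 12.3]
gripper_width: 0.0004
t11.58 tcp [0.4511 0.023  0.0114] yawx -10.57 z [ 0.0095  0.003  -1.    ] F [ 0.86  4.15 12.34] w 0.0004 inH [-0.2882  0.0006  0.0114] q [ 0.27  0.48 -0.5   2.21  0.45  0.54 -0.76]
```

View pics/k.png

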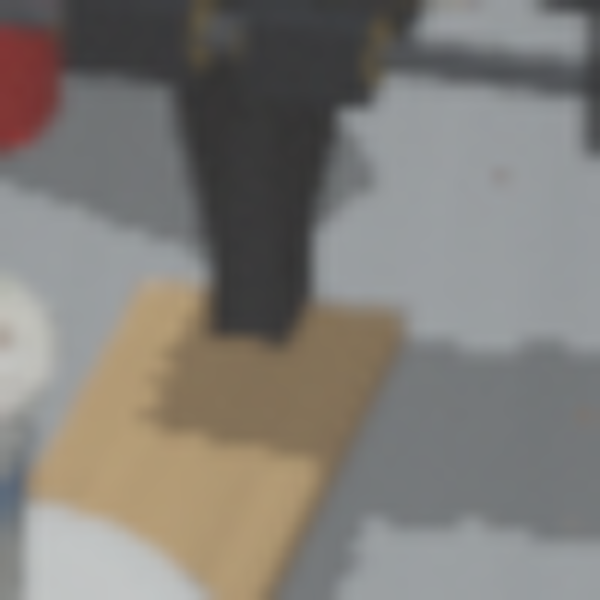

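```bash
python3 -m jog '[[[0,0,-1,0,0,0,-1],[0,0,-5,0,0,0,-1],[0,0,-20,0,0,0,0],[0,0,-40,0,0,0,1],[0,0,-80,0,0,0,1],[0,0,-110,0,0,0,1],[0,0,-140,0,0,0,1],[0,30,-160,0,0,0,1]]]'; python3 -m jog '[[[0,40,0,0,0,0,1],[-20,80,0,0,0,0,1],[-40,120,0,0,0,0,1],[-40,140,0,0,0,0,1],[-40,140,0,0,0,0,1]]]';python3 - <<'E'
from go import *
np.set_printoptions(suppress=True)
show()
import pickle
c=bot.capture("side"); crop(c,250,200,120,180,3.3,"l.png"); pickle.dump(c,open("side2.pkl","wb"))
c=bot.capture("top"); crop(c,160,200,170,100,4.7,"l2.png"); pickle.dump(c,open("top2.pkl","wb"))
E
```

```text
time_s: 12.3
tcp_pos: [0.4435, -0.004, 0.1726]
eef_rot: [0.996, -0.088, 0.003, -0.002]
contact_force: [1.1, -0.9, 1.2]
gripper_width: 0.0325
time_s: 12.72
tcp_pos: [0.3731, -0.1439, 0.1689]
eef_rot: [0.995, -0.098, -0.0, 0.001]
contact_force: [0.4, 0.7, 0.0]
gripper_width: 0.0658
t12.72 tcp [ 0.3731 -0.1439  0.1689] yawx -11.20 z [-0.001  -0.0024 -1.    ] F [0.45 0.74 0.05] w 0.0658 inH [-0.4668  0.0459  0.1689] q [ 0.79  0.12 -0.56  2.18  0.09  0.86 -0.02]
```

View pics/l.png

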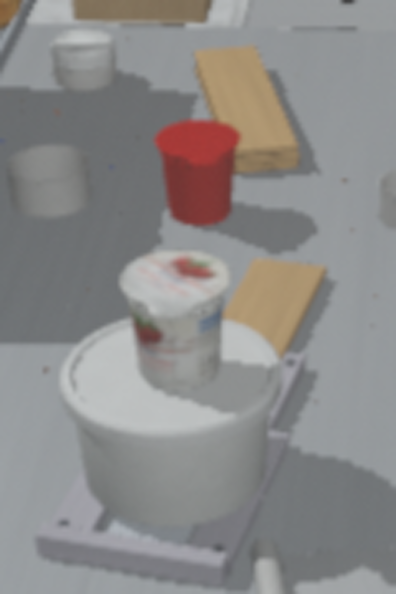

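View pics/l2.png

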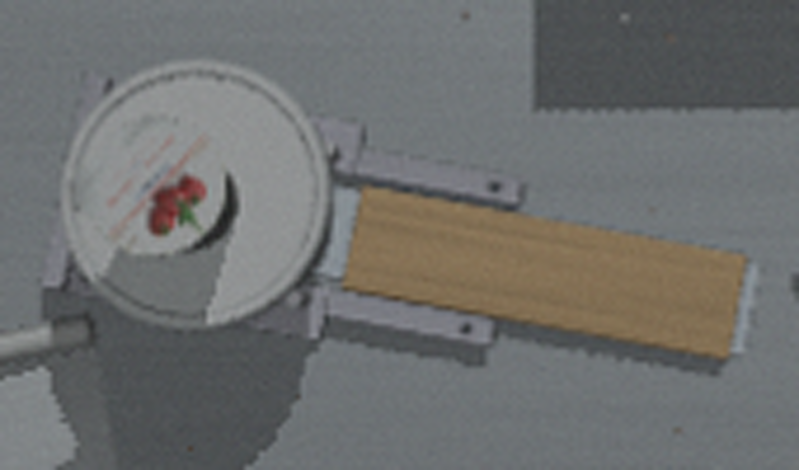

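Board is clear of the tub, which stands upright with its cup; board corners in crop l2: (362,188), (748,256), (728,357), (343,288).

```bash
python3 - <<'E' | tail -8
from fit import *; from go import *
c2=pickle.load(open("top2.pkl","rb")); s2=pickle.load(open("side2.pkl","rb"))
L=[(.111,-.03,.011),(-.111,-.03,.011),(-.111,.03,.011),(.111,.03,.011)]
p,r=fit([.47,.12,1.38],[(c2,L,px([(362,188),(748,256),(728,357),(343,288)],4.7,160,200))])
print(p,np.degrees(p[2]),r.T, inv(H,[*p[:2],0]))
np.set_printoptions(suppress=True)
g=w(p,-.004,0,.10); print(g,inv(H,g))
show(); rel(g,np.degrees(p[2])-90)
E
```

```text
[ 0.5156 -0.385   0.024 ]
 [ 0.4565 -0.1742  0.024 ]
 [ 0.5144 -0.1585  0.024 ]] [ 0.5144 -0.2726  0.024 ] [0.2216 0.0565 0.2189 0.06  ] 104.7365429436977 105.663806813923 102.43467787750656
[0.4696 0.118  1.3928] 79.80187725563763 [[-0.0719  0.1293  0.382  -0.4627]
 [-0.532  -0.3888  0.5306  0.3646]] [-0.1915  0.0002  0.    ]
[0.4689 0.114  0.1   ] [-0.1955  0.0001  0.1   ]
t12.82 tcp [ 0.3759 -0.1397  0.1693] yawx -10.81 z [ 0.0014 -0.0002 -1.    ] F [0.57 0.72 0.38] w 0.0739 inH [-0.4621  0.044   0.1693] q [ 0.79  0.12 -0.57  2.18  0.09  0.86 -0.02]
d [  43.7 -266.7   69.4] r [-0.   -0.08 -0.61]
```

```bash
python3 -m jog '[[[6,-40,0,0,0,-0.2,1],[12,-80,0,0,0,-0.4,1],[20,-120,10,0,0,-0.6,1],[27,-160,25,0,0,-0.6,1],[34,-200,40,0,0,-0.6,1],[40,-235,55,0,0,-0.6,1],[44,-262,69,0,0,-0.6,1],[44,-267,69,0,0,-0.6,1]]]' 25; python3 -m jog '[[[0,0,0,0,0,0,1],[0,0,0,0,0,0,1]]]'; python3 - <<'E'
from go import *
np.set_printoptions(suppress=True)
show(); rel([.4689,.114,.005],-10.2)
E
```

```text
time_s: 13.48
tcp_pos: [0.4685, 0.1229, 0.0986]
eef_rot: [0.997, -0.082, -0.001, -0.002]
contact_force: [0.4, -0.6, 0.5]
gripper_width: 0.0868
time_s: 13.65
tcp_pos: [0.4686, 0.1159, 0.1003]
eef_rot: [0.996, -0.086, 0.0, 0.0]
contact_force: [0.2, -0.4, -0.0]
gripper_width: 0.087
t13.65 tcp [0.4686 0.1159 0.1003] yawx -9.92 z [ 0.0007 -0.0005 -1.    ] F [ 0.21 -0.44 -0.01] w 0.0870 inH [-0.1937  0.0008  0.1003] q [ 0.22  0.39 -0.66  2.07  0.34  0.78 -0.83]
d [ 0.5  1.8 95.4] r [ 0.02 -0.05  0.28]
```

```bash
python3 -m jog '[[[0.5,2.5,20,0,0,0.3,1],[0.5,2.5,45,0,0,0.3,1],[0.5,2.5,65,0,0,0.3,1],[0.5,2.5,80,0,0,0.3,1],[0.5,2.5,80,0,0,0.3,1]]]'; python3 - <<'E'
from go import *
np.set_printoptions(suppress=True)
show(); rel(w(H,-.1955,0,.005),-10.2)
c=bot.capture("side"); crop(c,300,220,100,100,6,"n.png")
E
```

```text
time_s: 14.07
tcp_pos: [0.4676, 0.11, 0.0188]
eef_rot: [0.996, -0.091, -0.001, 0.001]
contact_force: [-0.4, 1.0, -0.4]
gripper_width: 0.087
t14.07 tcp [0.4676 0.11   0.0188] yawx -10.49 z [-0.0026 -0.0027 -1.    ] F [-0.35  1.   -0.37] w 0.0870 inH [-0.1996  0.0007  0.0188] q [ 0.13  0.52 -0.56  2.13  0.48  0.62 -0.95]
d [ 0.8 -4.2 13.7] r [ 0.18  0.12 -0.29]
```

View pics/n.png

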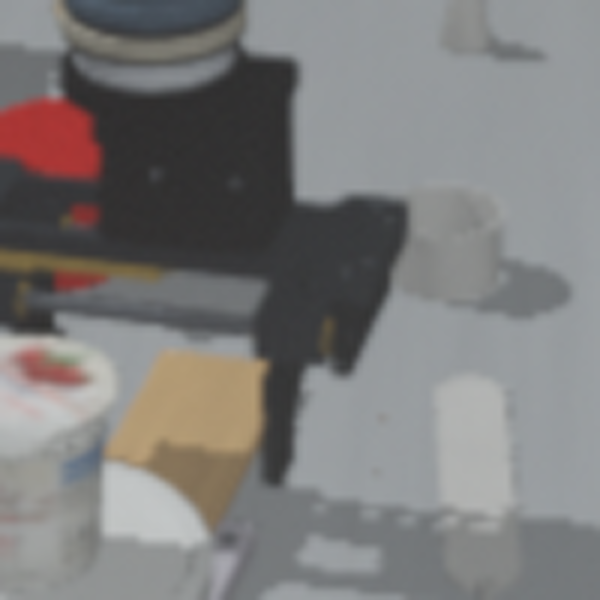

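The near finger is outside the board's edge with clearance. I'll lower and close.

```bash
python3 -m jog '[[[0.8,-2.5,4,0.2,0.1,-0.3,1],[0.8,-2.5,8,0.2,0.1,-0.3,1],[0.8,-2.5,12,0.2,0.1,-0.3,1],[0.8,-2.5,14,0.2,0.1,-0.3,1],[0.8,-2.5,14,0.2,0.1,-0.3,1],[0.8,-2.5,14,0.2,0.1,-0.3,1]]]'; python3 - <<'E'
from go import *
np.set_printoptions(suppress=True)
show()
E
```

```text
time_s: 14.62
tcp_pos: [0.4707, 0.115, 0.0065]
eef_rot: [0.996, -0.087, 0.002, -0.002]
contact_force: [0.2, 0.1, 0.0]
gripper_width: 0.0872
t14.62 tcp [0.4707 0.115  0.0065] yawx -10.04 z [ 0.0043  0.0027 -1.    ] F [0.18 0.12 0.04] w 0.0872 inH [-0.1942 -0.0014  0.0065] q [ 0.11  0.54 -0.55  2.13  0.5   0.59 -0.97]
```

```bash
python3 -m jog '[[[-1,0.5,1.5,-0.2,-0.2,0,1],[-1,0.5,1.5,-0.2,-0.2,0,0.3],[-1,0.5,1.5,-0.2,-0.2,0,-0.2],[-1,0.5,1.5,-0.2,-0.2,0,-1],[-1,0.5,1.5,-0.2,-0.2,0,-1],[-1,0.5,1.5,-0.2,-0.2,0,-1],[-1,0.5,1.5,-0.2,-0.2,0,-1],[-1,0.5,1.5,-0.2,-0.2,0,-1]]]' 25; python3 - <<'E'
from go import *
np.set_printoptions(suppress=True)
show()
c=bot.capture("side"); crop(c,300,220,100,100,6,"o.png")
E
```

```text
time_s: 15.28
tcp_pos: [0.4696, 0.1147, 0.0049]
eef_rot: [0.996, -0.088, -0.0, 0.0]
contact_force: [-0.2, 0.2, -0.5]
gripper_width: 0.0596
t15.28 tcp [0.4696 0.1147 0.0049] yawx -10.04 z [-0.     -0.0001 -1.    ] F [-0.17  0.25 -0.49] w 0.0596 inH [-0.1947 -0.0004  0.0049] q [ 0.11  0.55 -0.55  2.13  0.5   0.59 -0.98]
```

View pics/o.png

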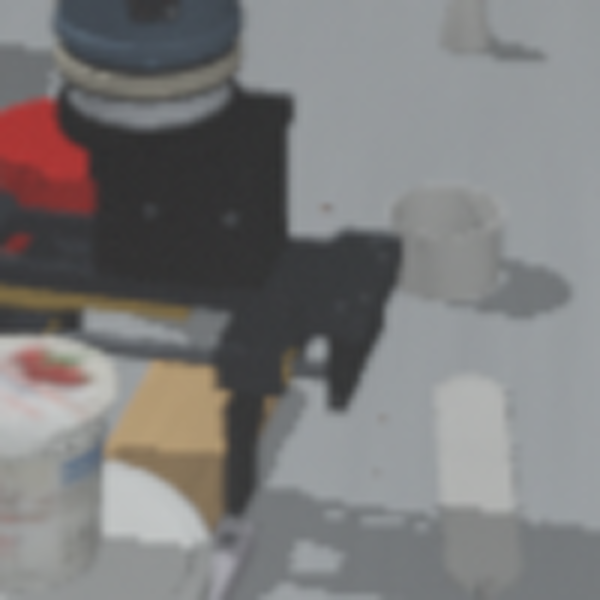

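Gripped (59.6 mm). The board's rear end is near the lid's overhang, so I'll lift it 18 mm, draw it away lengthwise, then rise.

```bash
python3 -m jog '[[[0,0,-3,0,0,0,-1],[0,0,-7,0,0,0,-1],[0,0,-12,0,0,0,-1],[0,0,-18,0,0,0,-1],[0,8,-18,0,0,0,-1],[0,20,-20,0,0,0,-1],[0,30,-22,0,0,0,-1],[0,35,-24,0,0,0,-1]]]'; python3 - <<'E'
from go import *
np.set_printoptions(suppress=True)
show()
c=bot.capture("side"); crop(c,260,170,130,170,3.5,"p.png")
E
```

```text
time_s: 16.0
tcp_pos: [0.4629, 0.078, 0.0289]
eef_rot: [0.996, -0.089, -0.0, 0.001]
contact_force: [-0.3, 0.4, -0.7]
gripper_width: 0.0594
t16.00 tcp [0.4629 0.078  0.0289] yawx -10.16 z [-0.0008 -0.0014 -1.    ] F [-0.31  0.41 -0.71] w 0.0594 inH [-0.232  -0.0007  0.0289] q [ 0.22  0.49 -0.58  2.15  0.46  0.62 -0.87]
```

View pics/p.png

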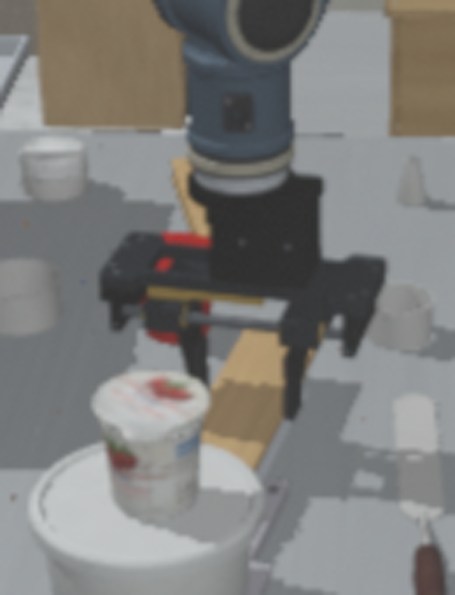

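```bash
python3 -m jog '[[[0,5,-30,0,0,0,-1],[0,20,-60,0,0,0,-1],[0,40,-95,0,0,0,-1],[0,70,-115,0,0,-3,-1],[0,105,-120,0,0,-6,-1],[0,140,-120,0,0,-9,-1],[0,175,-120,0,0,-12,-1],[0,190,-120,0,0,-15,-1]]]'; python3 - <<'E'
from go import *
np.set_printoptions(suppress=True)
show(); rel(w(PL,-.0032,0,.12),15)
E
```

```text
time_s: 16.72
tcp_pos: [0.429, -0.1116, 0.149]
eef_rot: [0.999, 0.042, -0.0, 0.001]
contact_force: [0.8, -0.4, -1.7]
gripper_width: 0.0595
t16.72 tcp [ 0.429  -0.1116  0.149 ] yawx 4.78 z [-0.0005 -0.0024 -1.    ] F [ 0.77 -0.35 -1.66] w 0.0595 inH [-0.4246 -0.003   0.149 ] q [ 0.78  0.25 -0.72  2.11  0.22  0.85  0.02]
d [ 71.6 170.   29.3] r [  0.13   0.05 -10.22]
```

```bash
python3 -m jog '[[[15,30,0,0,0,-2,-1],[30,60,0,0,0,-4,-1],[45,90,0,0,0,-6,-1],[58,120,0,0,0,-8,-1],[66,145,0,0,0,-10,-1],[71,160,5,0,0,-10.2,-1],[72,168,10,0,0,-10.2,-1],[72,170,15,0,0,-10.2,-1]]]'; python3 -m jog '[[[0,0,0,0,0,0,-1],[0,0,0,0,0,0,-1],[0,0,0,0,0,0,-1]]]'; python3 - <<'E'
from go import *
np.set_printoptions(suppress=True)
show(); rel(w(PL,-.0032,0,.045),15)
import pickle
c=bot.capture("side"); crop(c,290,160,100,110,6,"q.png"); pickle.dump(c,open("side3.pkl","wb"))
c=bot.capture("top"); crop(c,330,160,150,110,5,"q2.png"); pickle.dump(c,open("top3.pkl","wb"))
E
```

```text
time_s: 17.38
tcp_pos: [0.5164, -0.2707, 0.1329]
eef_rot: [0.991, 0.131, -0.0, -0.0]
contact_force: [0.1, -0.1, -1.2]
gripper_width: 0.0595
time_s: 17.63
tcp_pos: [0.5166, -0.2681, 0.1341]
eef_rot: [0.991, 0.133, -0.0, -0.0]
contact_force: [0.3, 1.0, -1.5]
gripper_width: 0.0597
t17.63 tcp [ 0.5166 -0.2681  0.1341] yawx 15.30 z [-0.0003  0.0004 -1.    ] F [ 0.25  1.03 -1.55] w 0.0597 inH [-0.5619 -0.1183  0.1341] q [ 0.89  0.49 -0.64  1.82  0.36  0.95  0.36]
d [-3.9  6.2 89.1] r [-0.03  0.01  0.3 ]
```

View pics/q.png

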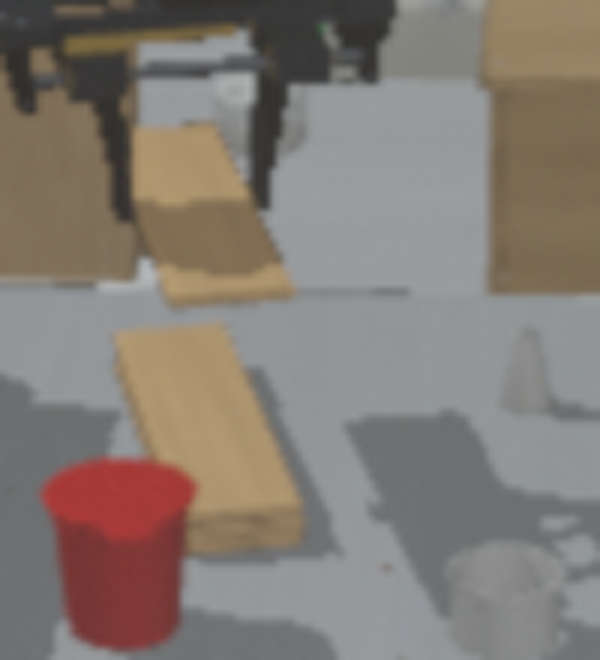

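View pics/q2.png

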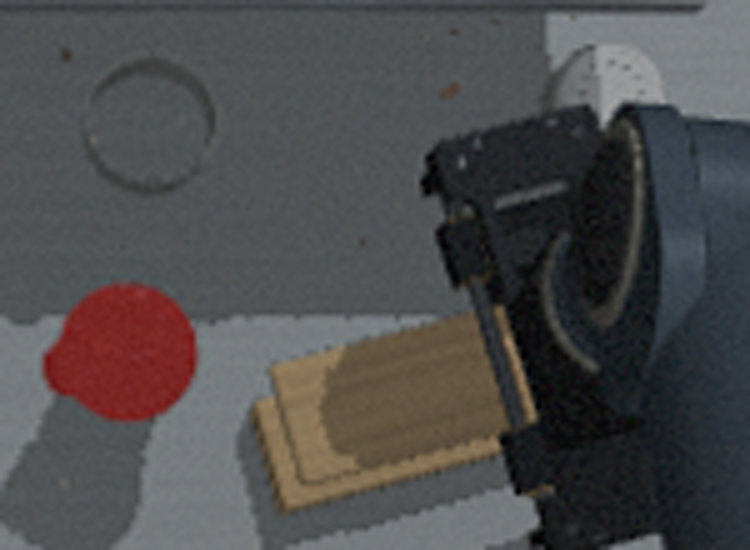

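```bash
python3 - <<'E' | tail -12
from fit import *; from go import *
np.set_printoptions(suppress=True,precision=4)
c2=pickle.load(open("top3.pkl","rb")); s2=pickle.load(open("side3.pkl","rb"))
z=.1402
a=ray(c2,px([(272,368),(303,483)],5,330,160),z); print(a, np.linalg.norm(a[0]-a[1]))
# edges in the top view: points along both long edges
e=ray(c2,px([(272,368),(495,308),(303,483),(495,442)],5,330,160),z); d=lambda v:np.degrees(np.arctan2(v[1],v[0])); print(d(e[0]-e[1]),d(e[2]-e[3]))
t=(c2,[(.111,-.03,z),(.111,.03,z)],px([(272,368),(303,483)],5,330,160))
s=(s2,[(.111,.03,z),(-.111,.03,z),(-.111,-.03,z),(.111,-.03,z)],px([(296,292),(215,123),(134,128),(168,300)],6,290,160))
for o in ([t],[s],[t,s]):
    p,r=fit([.51,-.27,1.83],o); print(p,np.degrees(p[2]),r.T)
st=bot.state(); print(st["tcp_pos"])
E
```

```text
[ 0.4565 -0.1742  0.024 ]
 [ 0.5144 -0.1585  0.024 ]] [ 0.5144 -0.2726  0.024 ] [0.2216 0.0565 0.2189 0.06  ] 104.7365429436977 105.663806813923 102.43467787750656
[[ 0.5148 -0.1514  0.1402]
 [ 0.4598 -0.165   0.1402]] 0.056695526020248424
105.00236955751038 101.84918226320347
[ 0.5137 -0.266   1.8105] 103.7360312272624 [[-0.1401  0.14  ]
 [-0.6866  0.6738]]
[ 0.5086 -0.2593  1.7911] 102.62364693496006 [[ 0.1023  3.2302 -2.6199 -0.1192]
 [-0.2642  0.0249  0.4093 -0.1406]]
[ 0.5116 -0.2653  1.8044] 103.38416315842721 [[-0.3989 -0.27   -0.3113  1.9491 -3.8181 -0.4219]
 [-0.103   1.302  -1.2326 -0.6922 -0.2242 -1.0059]]
[ 0.5169 -0.2688  0.1344]
```

```bash
python3 -m jog '[[[-1,2,20,0,0,0.1,-1],[-2,4,45,0,0,0.2,-1],[-3,5.5,65,0,0,0.3,-1],[-3.5,6.2,80,0,0,0.3,-1],[-3.5,6.2,90,0,0,0.3,-1],[-3.5,6.2,90,0,0,0.3,-1],[-3.5,6.2,90,0,0,0.3,-1]]]'; python3 - <<'E'
from go import *
np.set_printoptions(suppress=True)
show(); rel(w(PL,-.0032,0,.030),15)
import pickle
c=bot.capture("side"); crop(c,300,195,80,70,8,"r.png"); pickle.dump(c,open("side3.pkl","wb"))
c=bot.capture("top"); crop(c,370,200,110,80,7,"r2.png"); pickle.dump(c,open("top3.pkl","wb"))
E
```

```text
time_s: 18.32
tcp_pos: [0.5154, -0.2764, 0.0442]
eef_rot: [0.992, 0.13, 0.0, -0.0]
contact_force: [-0.0, 0.5, -0.3]
gripper_width: 0.0594
t18.32 tcp [ 0.5154 -0.2764  0.0442] yawx 14.90 z [ 0.0002  0.0001 -1.    ] F [-0.01  0.46 -0.26] w 0.0594 inH [-0.5703 -0.1186  0.0442] q [ 0.85  0.61 -0.58  1.88  0.45  0.79  0.29]
d [-0.5 -1.5 14.2] r [-0.   -0.01 -0.1 ]
```

View pics/r.png

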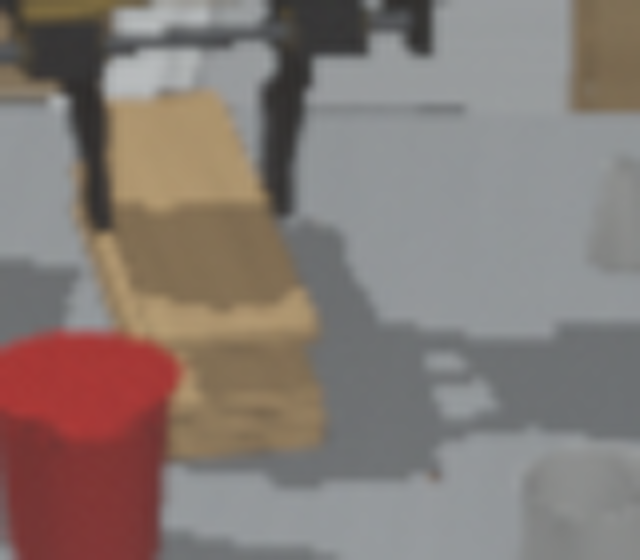

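View pics/r2.png

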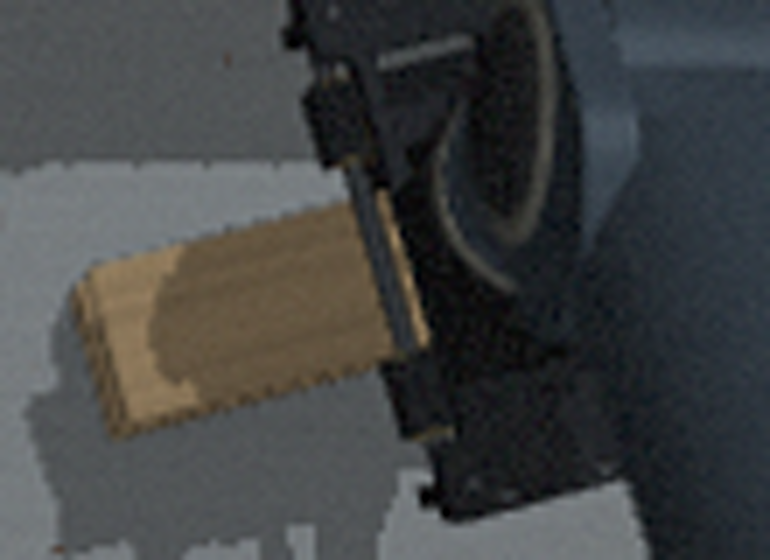

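```bash
python3 - <<'E' | tail -14
from fit import *; from go import *
np.set_printoptions(suppress=True,precision=2)
c2=pickle.load(open("top3.pkl","rb")); s2=pickle.load(open("side3.pkl","rb"))
st=bot.state(); z=st["tcp_pos"][2]+.0062; print(st["tcp_pos"])
def cp(uv,s,ox,oy): return (uv-[ox,oy]+.5)*s-.5
for nm,cc,pp,(s,ox,oy) in (("top",c2,(.5144,-.2728,1.8347),(7,370,200)),("side",s2,(.5121,-.2671,1.8311),(8,300,195))):
    for zz,l in ((z,"board"),(.024,"pile")):
        print(nm,l,cp(proj(cc,mk(pp,[(.111,-.03,zz),(.111,.03,zz),(-.111,.03,zz),(-.111,-.03,zz)])),s,ox,oy).tolist())
# expected board from kinematics
b=st["tcp_pos"][:2]+.0032*np.array([np.cos(np.radians(104.9)),np.sin(np.radians(104.9))]); bp=(*b,np.radians(104.9)); print(b)
for nm,cc,(s,ox,oy) in (("top",c2,(7,370,200)),("side",s2,(8,300,195))):
    print(nm,"kin",cp(proj(cc,mk(bp,[(.111,-.03,z),(.111,.03,z),(-.111,.03,z),(-.111,-.03,z)])),s,ox,oy).tolist())
E
```

```text
[0.4539 0.2513 0.032 ]] [0.4944 0.2447 0.032 ] 0.08203190698240992 80.69036187375272
pins->tongue 79.33810036361066 0.24630834109144786
pile [[ 0.5708 -0.3728  0.024 ]
 [ 0.5156 -0.385   0.024 ]
 [ 0.4565 -0.1742  0.024 ]
 [ 0.5144 -0.1585  0.024 ]] [ 0.5144 -0.2726  0.024 ] [0.2216 0.0565 0.2189 0.06  ] 104.7365429436977 105.663806813923 102.43467787750656
[ 0.52 -0.28  0.05]
top board [[85.17817676853332, 271.82106670756934], [130.96058421686263, 429.25882982844377], [705.3592069900901, 270.86953378217294], [656.9960789293532, 116.23416925195971]]
top pile [[75.44134863896818, 281.6642914553627], [120.16521220512851, 435.7206651142776], [682.4883769843289, 280.6660094844601], [635.2874675328299, 129.2669201346897]]
side board [[154.89494319712958, 341.5821213753984], [321.68775121503086, 326.60920626719053], [217.9161712774885, 88.62151408078944], [67.53645597655395, 101.09189621079781]]
side pile [[156.74188165252735, 410.8051954526509], [322.39823093895984, 395.61924750107823], [219.1859567349925, 152.19044964060845], [69.73686700646567, 164.84651013829694]]
[ 0.52 -0.27]
top kin [[87.7349023796449, 268.29247509656705], [132.92135794913452, 425.85214570606774], [707.8761916128105, 269.7425530856856], [660.0874649340313, 114.96830475263653]]
side kin [[147.92446701224026, 333.2063515854056], [314.16560887974447, 318.34246067494496], [211.61650739343895, 81.9277416858522], [61.68530753795039, 94.31544892233569]]
```

```bash
python3 - <<'E' >/dev/null
from fit import *; from go import *
c2=pickle.load(open("top3.pkl","rb")); s2=pickle.load(open("side3.pkl","rb"))
st=bot.state(); z=st["tcp_pos"][2]+.0062
def ov(nm,cc,pp,s,ox,oy,w_,h_,im0):
    im=cv2.resize(im0["img"][oy:oy+h_,ox:ox+w_],None,fx=s,fy=s,interpolation=cv2.INTER_CUBIC)
    for zz,col in ((z,(0,0,255)),(z-.008,(0,255,0)),(.024,(255,0,0))):
        q=(proj(cc,mk(pp,[(.111,-.03,zz),(.111,.03,zz),(-.111,.03,zz),(-.111,-.03,zz)]))-[ox,oy]+.5)*s-.5
        cv2.polylines(im,[np.round(q).astype(int)],True,col,1)
    cv2.imwrite("pics/"+nm,im)
ov("ov_t.png",c2,(.5144,-.2728,1.8347),7,370,200,110,80,c2)
ov("ov_s.png",s2,(.5121,-.2671,1.8311),8,300,195,80,70,s2)
E
```

```text
(no output)
```

View pics/ov_t.png

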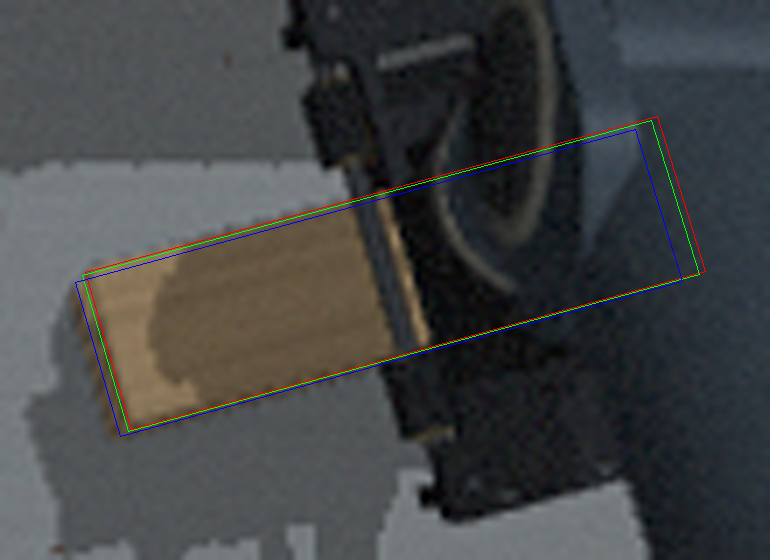

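View pics/ov_s.png

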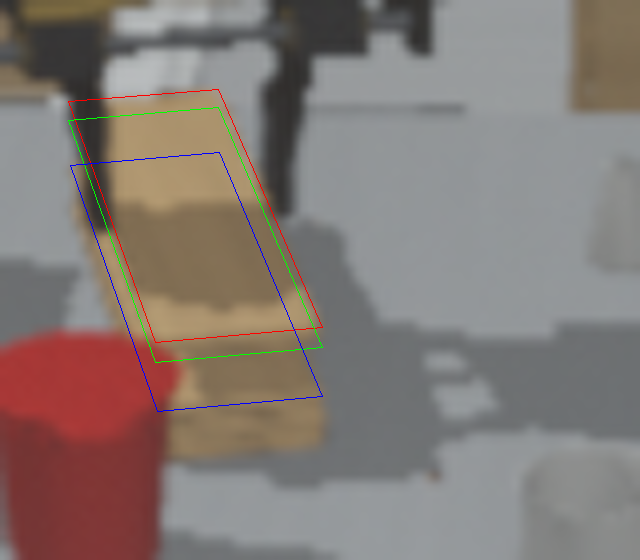

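Overlay: in the top view the held board matches the wanted outline to within about 1 mm; in the side view the near end looks a few mm low (a slight droop or calibration error). I'll lower gently.

```bash
python3 -m jog '[[[-0.2,-0.8,5,0,0,0,-1],[-0.2,-0.8,10,0,0,0,-1],[-0.2,-0.8,14,0,0,0,-1],[-0.2,-0.8,15,0,0,0,-1],[-0.2,-0.8,15,0,0,0,-1]]]'; python3 -m jog '[[[0,0,1,0,0,0,-1],[0,0,1.5,0,0,0,-1],[0,0,1.5,0,0,0,-1]]]';python3 - <<'E'
from go import *
np.set_printoptions(suppress=True)
show(); rel(w(PL,-.0032,0,.0259),15)
E
```

```text
time_s: 18.83
tcp_pos: [0.5143, -0.2761, 0.0284]
eef_rot: [0.992, 0.129, -0.0, -0.0]
contact_force: [-0.6, 1.2, -0.8]
gripper_width: 0.0597
time_s: 19.08
tcp_pos: [0.5147, -0.2762, 0.0274]
eef_rot: [0.992, 0.129, 0.0, 0.0]
contact_force: [0.6, 0.6, -0.7]
gripper_width: 0.0594
t19.08 tcp [ 0.5147 -0.2762  0.0274] yawx 14.86 z [ 0.0001 -0.     -1.    ] F [ 0.58  0.59 -0.71] w 0.0594 inH [-0.5702 -0.1179  0.0274] q [ 0.83  0.63 -0.56  1.89  0.47  0.76  0.27]
d [ 0.1 -1.1  1.5] r [ 0.   -0.01 -0.14]
```

```bash
python3 -m jog '[[[0,-0.6,0.6,0,0,-0.1,-1],[0,-0.6,1.0,0,0,-0.1,-1],[0,-0.6,1.0,0,0,-0.1,-1]]]'; python3 - <<'E'
from go import *
np.set_printoptions(suppress=True)
show()
import pickle
c=bot.capture("side"); crop(c,300,195,80,70,8,"s.png"); pickle.dump(c,open("side3.pkl","wb"))
E
```

```text
time_s: 19.33
tcp_pos: [0.5145, -0.2755, 0.0264]
eef_rot: [0.991, 0.13, -0.0, 0.0]
contact_force: [-0.9, 0.3, -0.4]
gripper_width: 0.0595
t19.33 tcp [ 0.5145 -0.2755  0.0264] yawx 14.97 z [-0. -0. -1.] F [-0.87  0.28 -0.4 ] w 0.0595 inH [-0.5696 -0.1176  0.0264] q [ 0.83  0.63 -0.56  1.89  0.47  0.76  0.27]
```

View pics/s.png

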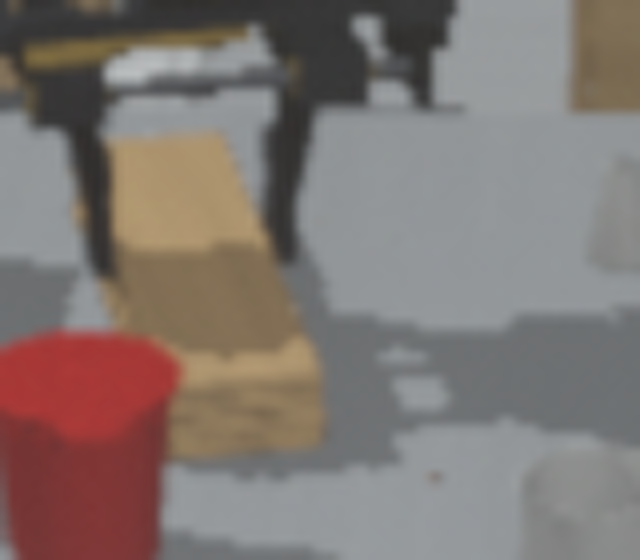

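Nearly down; aligned at the near end. Lower to contact.

```bash
python3 -m jog '[[[0,0,0.5,0,0,0,-1],[0,0,0.5,0,0,0,-1]]]'; python3 -m jog '[[[0,0,0.4,0,0,0,-1],[0,0,0.4,0,0,0,-1]]]'
```

```text
time_s: 19.55
tcp_pos: [0.5145, -0.2757, 0.0259]
eef_rot: [0.991, 0.13, -0.0, 0.0]
contact_force: [-0.1, -0.6, -0.8]
gripper_width: 0.0593
time_s: 19.72
tcp_pos: [0.5145, -0.2756, 0.0259]
eef_rot: [0.991, 0.13, -0.0, 0.0]
contact_force: [-0.8, 0.3, 3.0]
gripper_width: 0.0593
```

Contact. Open, without letting either finger drag, and rise.

```bash
python3 -m jog '[[[0,0,-0.2,0,0,0,-0.2],[0,0,-0.2,0,0,0,0.4],[0,0,-0.2,0,0,0,0.7],[0,0,-0.2,0,0,0,1],[0,0,-0.2,0,0,0,1],[0,0,-0.2,0,0,0,1]]]'; python3 -m jog '[[[0,0,-3,0,0,0,1],[0,0,-10,0,0,0,1],[0,0,-25,0,0,0,1],[0,0,-60,0,0,0,1],[0,0,-100,0,0,0,1],[0,0,-140,0,0,0,1],[0,0,-175,0,0,0,1],[0,0,-180,0,0,0,1]]]'; python3 -m jog '[[[-40,20,0,0,0,0,1],[-80,40,0,0,0,0,1],[-100,80,0,0,0,0,1],[-100,120,0,0,0,0,1],[-100,160,0,0,0,0,1],[-100,190,0,0,0,0,1],[-100,190,0,0,0,0,1]]]'; python3 - <<'E'
from go import *
np.set_printoptions(suppress=True)
show()
import pickle
c=bot.capture("side"); crop(c,300,195,80,70,8,"u.png"); pickle.dump(c,open("side4.pkl","wb")); cv2.imwrite("pics/us.png",c["img"])
c=bot.capture("top"); crop(c,370,200,110,80,7,"u2.png"); pickle.dump(c,open("top4.pkl","wb")); cv2.imwrite("pics/ut.png",c["img"])
E
```

```text
time_s: 20.22
tcp_pos: [0.5146, -0.2756, 0.0257]
eef_rot: [0.991, 0.13, 0.0, 0.0]
contact_force: [-0.6, 0.5, 0.8]
gripper_width: 0.08
time_s: 20.88
tcp_pos: [0.5184, -0.2762, 0.2135]
eef_rot: [0.991, 0.13, 0.005, 0.004]
contact_force: [1.0, -0.4, 0.3]
gripper_width: 0.0871
time_s: 21.47
tcp_pos: [0.4654, -0.493, 0.2046]
eef_rot: [0.992, 0.126, 0.0, 0.002]
contact_force: [-0.4, -0.6, -0.7]
gripper_width: 0.087
t21.47 tcp [ 0.4654 -0.493   0.2046] yawx 14.46 z [ 0.0007 -0.0032 -1.    ] F [-0.44 -0.63 -0.69] w 0.0870 inH [-0.7924 -0.1102  0.2046] q [ 1.15  0.56 -0.6   1.52  0.33  1.16  0.74]
```

View pics/u.png

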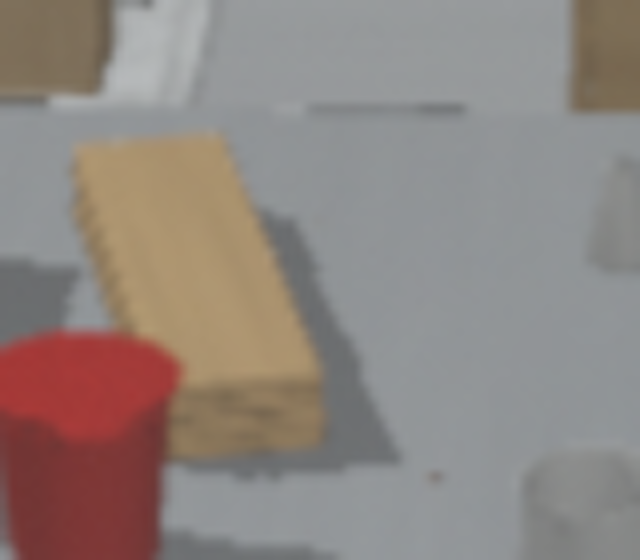

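View pics/u2.png

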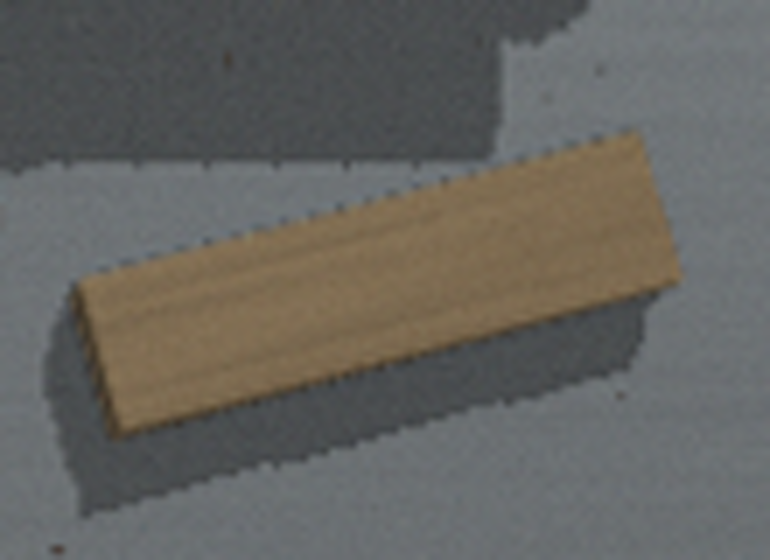

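View pics/ut.png

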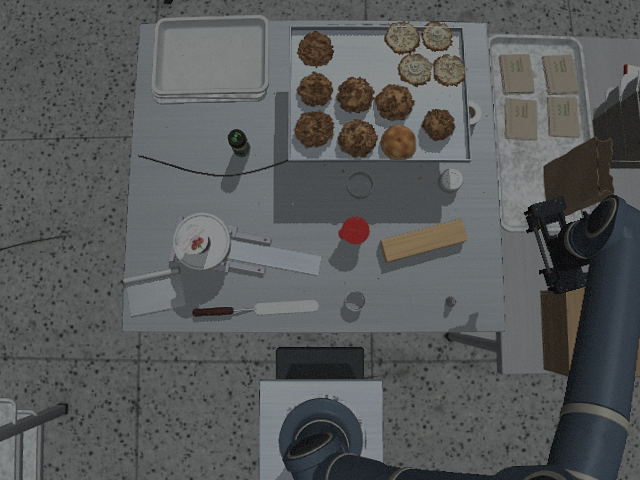

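View pics/us.png

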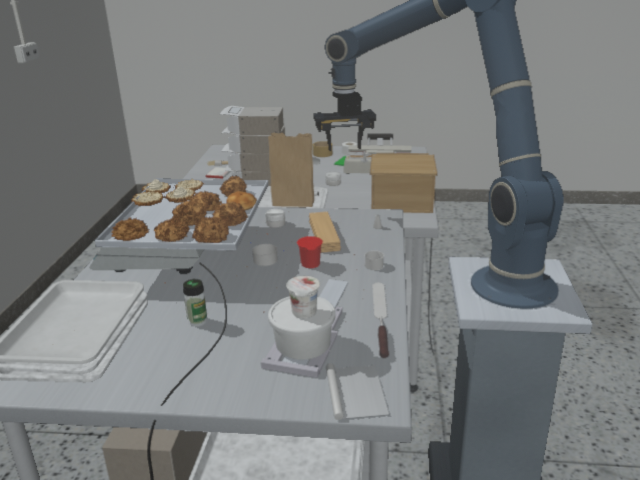

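Board lies flush on the pile (crop u2 corners (78,281), (638,131), (682,281), (119,434)); the tub and cup are upright and the rest looks unmoved. Quick numeric check.

```bash
python3 - <<'E' | tail -4
from fit import *
c2=pickle.load(open("top4.pkl","rb")); np.set_printoptions(suppress=True,precision=4)
z=.032
p,r=fit([.51,-.27,1.83],[(c2,[(-.111,-.03,z),(-.111,.03,z),(.111,.03,z),(.111,-.03,z)],px([(638,131),(682,281),(119,434),(78,281)],7,370,200))])
print(p,np.degrees(p[2]),r.T)
print("before: .5144 -.2728 105.12")
E
python3 - <<'E'
import sys; sys.path.insert(0,'.')
from go import *
show(); print(bot.sign_off())
E
```

```text
[ 0.5144 -0.1585  0.024 ]] [ 0.5144 -0.2726  0.024 ] [0.2216 0.0565 0.2189 0.06  ] 104.7365429436977 105.663806813923 102.43467787750656
[ 0.5134 -0.2713  1.83  ] 104.85174087031399 [[ 0.0855  0.4876 -0.0508 -0.5195]
 [-0.2283  0.1399  0.1949 -0.1259]]
before: .5144 -.2728 105.12
t21.57 tcp [ 0.4665 -0.4858  0.2049] yawx 14.84 z [-2.0e-04  1.4e-03 -1.0e+00] F [ 0.74  1.22 -0.15] w 0.0868 inH [-0.7851 -0.1099  0.2049] q [ 1.15  0.55 -0.6   1.53  0.33  1.16  0.74]
the job is handed in; nothing more can be done
None
```

I slid the board out from under the tub and cup, put it back on the pile, and handed the job in at 21.6 s. The one doubt is the 20 N press limit.

- **Slide:** I pressed on the board's bare end with the gripper shut and slid it about 130 mm until it was clear of the tub. The press was mostly 11 to 17 N. One reading reached 20.1 N, right at the limit, with about 0.5 N of sensor noise. I eased off at once, but I saw force only at the end of each move, so I can't rule out a brief peak slightly above 20 N.
- **Tub and cup:** In the last pictures both stand upright in the holder, and the robot was kept clear of them throughout.
- **Board on the pile:** I gripped the board by its edges, drew it clear of the lid's overhang, set it down with about 3 N and let go. In the last top picture it is within about 2 mm and 0.3° of where the pile was measured at the start. It looks flush with the pile in both views.
- **Other checks:** The side view put the pile about 5 mm off from the top view lengthwise. Before I set the board down, the side view also showed its near end a few mm low. I relied mainly on the top view, and the final pictures show no misalignment. By eye, the bystanders and the red cup look unmoved. The arm ended up clear of everything.

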